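Sort the carver's handful into the stock trays

ROBOT

A 6-joint arm with a two-finger parallel gripper is mounted at the origin on the work surface. World frame = base frame: x ahead of the robot, y to its left, z up, the work surface at z = 0. Lengths are in m, angles in rad, forces in N, time in s.
With the tool pointing down it reaches from about 0.225 to 0.725 m from the base axis. Payload 3.1 kg.
Tool frame: the origin (TCP) lies between the finger pads; the fingertips stand ahead of it and the grasp point (between the pads) lies 11 mm behind it (env.tip_reach is the z of the fingertips in the tool frame, in m); z points along the fingers, y is the direction in which the jaws open and shut (so a half turn about z gives the same grasp; the last joint's range is limited). The gripper opens to 85 mm and grips with 20 to 120 N. Pads are 22 mm wide; open, the fingers measure 114 mm over their backs; the gripper's body (76 mm by 85 mm) begins 54 mm behind the grasp point. The pads swing forward as they close: fully open they stand 13 mm farther back than shut.
Start: joints at [1.147, 0.048, 0.099, 1.622, 0, 1.443], TCP at [0.153, 0.502, 0.239] pointing down, gripper open.
Joint ranges: [-2.91, 2.91], [-0.99, 1.94], [-1.21, 1.42], [-2.12, 2.29], [-1.49, 1.47], [-3.14, 3.14]. Speed limits (rad/s): [2.79, 2.79, 3.14, 3.14, 3.14, 3.14].

INTERFACE

Orientations are given as [roll, pitch, yaw] about the fixed x, y, z axes, in that order (R = Rz(yaw) Ry(pitch) Rx(roll)).
In Python, from plant import telemetry, imaging, job, env gives the robot as it stands.
- The arm moves only by the tool drive_tool, never from a script. Its arguments are lists of equal length, an entry for each row: "fingers": the opening, from 0 (shut) to 1 (fully open); "offset": the shift along the tool's x, y, z in mm, a list of three; "turn": the turn, a rotation vector about the tool's x, y, z in degrees, a list of three. In form: {"fingers": [fingers, ...], "offset": [[tx, ty, tz], ...], "turn": [[ax, ay, az], ...]}. A call has exactly 10 rows; each row is the pose to reach, as a shift and turn from the pose commanded when the call began, along the tool's axes at that moment; what a row does not reach only later rows make up. A row lasts 1/12 s, in which the tool goes at most 41.7 mm and 7.16 degrees, less where a joint would pass 70% of its speed; a pose out of reach is approached as far as the arm can. A call with a gripper value outside its range is refused whole. The fingers move at their own pace and stop on an object; "newtons" is the grip in N (left out, the last holds). Time passes only in rows, so rows that repeat a pose let the fingers close, or fill a call up. It gives the time, the measured TCP pose, the force and the opening at its end, in the units of the state.
- telemetry.get_state(): the state, without advancing time (a new reading comes with each control period).
- imaging.grab_frame(name): name is "scene" or "top" or "wrist"; returns the picture (420x560x3 uint8, red, green, blue); there is no depth.
- imaging.camera_params(name): a dict with "fovy" (degrees; the focal length in pixels is half the picture's height over the tangent of half this angle, whatever the lens; pixels are square), "cx", "cy" (the principal point, pixels), "R" (3x3) and "t" (3): a world point X has camera coordinates R X + t. Camera axes: x right, y down, z forward; pixel columns grow to the right and rows downward; lengths in m; the calibration is good to about 2 mm. A picture is of the moment at which its call begins: read the wrist's pose just before it. camera_params takes no time and is no camera call; for the wrist camera it gives the pose at the moment of the call.
- job.hand_in(): hands the job in, once; it reports no verdict.
The state is a dict: "time_s": time; "joint_pos": joint angles; "qvel": joint speeds; "effort": joint torques, N m; "position": TCP position; "eef_rot": TCP orientation; "wrist_force": force on the tool from outside, world axes, zero at the start; "moment": the same for the moment, N m; "gripper_width": finger opening in m.
Only numpy, scipy, OpenCV 4.12 (cv2) and the standard library are available. Lean on these libraries where they do the work, as an engineer would, in place of code of your own. Each camera call takes 0.05 s, during which the arm holds its last target.

TASK

Clear the carver's handful of finished stone pieces off the bench into the three stock trays, each with its own kind: stand the incense burner upright in the tray of incense burners, stand both candlesticks upright in the tray of candlesticks, and lay the two coasters in the coaster tray as a shingled row that carries on from the leaning coaster already there, in line with it and square to it, each overlapping a little under half of the one before. The stone chips easily, so set every piece down gently, and leave the camel and the rasp where they are.

Things in the scene. Friction and masses are not known exactly. Their poses are not given: they have to be found in the camera images.
- burner_mid (a point): Loose incense burner of pale stone: domed cover with rows of small dark holes and a small knob, 66 mm tall, foot 52 mm across and 6 mm thick, sides nearly upright, 48 mm across, from 9 to 40 mm up; 0.2 kg. Point: on its axis, half-way up (33 mm); z up the axis. Starts upright.
- tall_candlestick_mid (a point): Loose tall candlestick of pale stone, 84 mm tall; foot 44 mm across, 7 mm thick; plain barrel 32 mm across from 25 to 60 mm up, nowhere thicker above; dark candle socket on top; 0.19 kg. Point: on its axis, half-way up (42 mm); z up the axis. Starts upright.
- short_candlestick_mid (a point): Loose short candlestick of pale stone, 66 mm tall; foot 44 mm across, 7 mm thick; plain barrel 32 mm across from 20 to 47 mm up, nowhere thicker above; dark candle socket on top; 0.15 kg. Point: on its axis, half-way up (33 mm); z up the axis. Starts upright.
- rosette_coaster_mid (a point): Loose square stone coaster, 60 x 60 x 8 mm, 0.08 kg, a ring of round holes inside a square border on its face. Point: its centre, half-way through; x, y along its sides, z out of the face. Starts flat, face up, any yaw. Either coaster may come first in the row.
- lattice_coaster_mid (a point): Loose square stone coaster, 60 x 60 x 8 mm, 0.08 kg, crossing diagonal lines inside a square border on its face. Point: its centre, half-way through; x, y along its sides, z out of the face. Starts flat, face up, any yaw. Either coaster may come first in the row.
- coaster_tray: Coaster tray, size and axes as burner tray. A like coaster is fixed at its -x end, centre at x -41, y 0, z 16 mm; a batten makes it lean 0.24 rad, +x edge down on the floor, -x edge 14 mm above it. The row goes on towards +x, each next coaster lying on the last, +x edge on the floor, leaning alike, centre 33 mm farther on (x about -8, then 25 mm; z about 16 mm).
- burner_tray: Plywood tray of incense burners, fixed, 160 mm along its x (roughly away from the robot) by 126 mm along y; walls 5 mm thick, 18 mm high, floor 5 mm thick. Origin: centre of underside, z up. Two burners like the loose one are fixed in it at x -46, y +29 and -29 mm; its floor is free from x -15 to 75 and y -58 to 58 mm.
- candle_tray: Tray of candlesticks, fixed, 160 mm along its x (roughly away from the robot) by 126 mm along y; walls 5 mm thick, 18 mm high, floor 5 mm thick. Origin: centre of underside, z up. A tall and a short candlestick are fixed in it at x -47, y +29 (tall) and -29 mm (short); its floor is free from x -20 to 75 and y -58 to 58 mm: room for two side by side.
- camel_mid (a point): Bystander: carved stone kneeling camel, about 100 x 40 mm and 83 mm tall, loose beyond the trays. Point: 40 mm above its underside. Leave alone.
- rasp_mid (a point): Bystander: flat steel rasp with wooden handle lying loose beyond the trays, 240 mm long along its x, 28 mm wide, 24 mm high at the handle (-x end). Point: near its middle, 6 mm up. Leave alone.

How it is judged:
By the outcome, as a careful person would: the job done as asked, in the order asked, and still so for the second after the job is handed in, with the robot touching nothing.
It also fails if it takes over 131 s, if anything falls off the work surface, if the arm or the gripper's body presses on something with over 40 N, if the wrist force passes 120 N, or if a joint passes its speed limit or range.

## Working session

There is one attempt and no reset: what is moved stays moved. The work goes in short steps, Python scripts to look and compute and a tool call to move; the robot and the scene stay as the last step left them, time stands still between calls to the robot, and variables do not carry over. Pictures are saved under pics/ and viewed, and the job is handed in when it is done.

Besides the shell and the picture viewer there is one more tool, called after "Call:" as name(argument=value, ...) on one line, values as JSON. drive_tool: Moves the arm, as the interface text tells. Its arguments: {"type":"object","properties":{"fingers":{"type":"array"},"offset":{"type":"array"},"turn":{"type":"array"},"newtons":{"type":"number"}},"required":["fingers","offset","turn"]}

```bash
ls; mkdir -p pics; python3 - <<'E'
from plant import telemetry, imaging, job, env
import cv2
print(telemetry.get_state()); print(env.tip_reach)
for n in ["scene","top","wrist"]:
    p=imaging.camera_params(n); print(n,p)
    im=imaging.grab_frame(n); cv2.imwrite(f"pics/{n}0.png",im[:,:,::-1])
E
```

```text
pics
{'time_s': 0.0, 'joint_pos': array([1.14720707e+00, 4.87652180e-02, 9.75788057e-02, 1.62197415e+00,
       3.33969992e-05, 1.44295882e+00]), 'qvel': array([-0.00157199, -0.00027682, -0.00068876,  0.0001668 , -0.00040222,
       -0.00151903]), 'effort': array([-9.01778294e-04, -3.38780057e+01,  3.20016861e+01,  2.03180459e-02,
       -1.94949985e-04, -2.93250906e-06]), 'position': array([0.1527943 , 0.50166157, 0.23810005]), 'eef_rot': array([-3.13925197e+00, -3.34539234e-04,  2.84584047e+00]), 'wrist_force': array([ 0.54527819, -0.27090867,  1.02899723]), 'moment': array([0.01861727, 0.06386922, 0.02807375]), 'gripper_width': 0.08533909437740794}
0.008
scene {'fovy': 44.0595735008964, 'cx': 288.4784642360211, 'cy': 210.58949979274917, 'R': array([[ 0.2885591 ,  0.95741365,  0.00963049],
       [ 0.80150502, -0.23604247, -0.5494303 ],
       [-0.52375886,  0.166262  , -0.83548405]]), 't': array([-0.16964198, -0.42104807,  1.59840261])}
top {'fovy': 50.37804651127153, 'cx': 277.9677444174652, 'cy': 208.0973915651017, 'R': array([[ 0.02577162, -0.99961376,  0.01039971],
       [-0.99438929, -0.02670182, -0.102357  ],
       [ 0.10259516, -0.00770345, -0.99469337]]), 't': array([-0.0142607 ,  0.57767376,  1.11458522])}
wrist {'fovy': 70.14909915314152, 'cx': 277.26157712990346, 'cy': 210.21084915587753, 'R': array([[ 0.29010886,  0.95699276, -0.00130371],
       [ 0.92257145, -0.27931156,  0.26617093],
       [ 0.25435951, -0.07842131, -0.96392497]]), 't': array([-0.52422838, -0.03483002,  0.37787946])}
```

View pics/scene0.png

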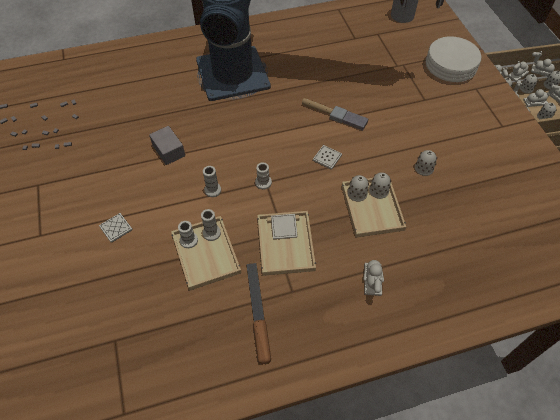

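View pics/top0.png

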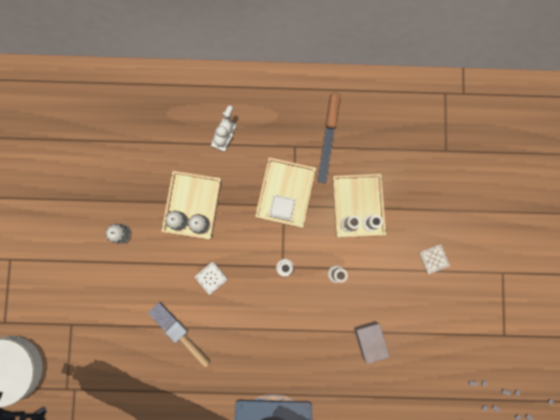

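View pics/wrist0.png

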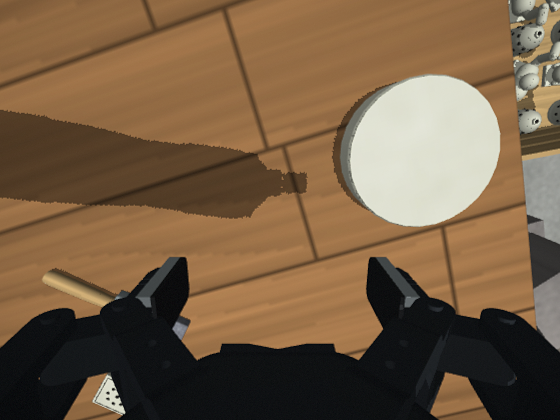

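```bash
cat > h.py <<'E'
import numpy as np, cv2
from plant import telemetry, imaging, job, env
def K(p):
    f=210/np.tan(np.radians(p["fovy"]/2)); return f,p["cx"],p["cy"]
def proj(p,X):
    f,cx,cy=K(p); c=np.asarray(X)@np.array(p["R"]).T+p["t"]
    return np.stack([f*c[...,0]/c[...,2]+cx,f*c[...,1]/c[...,2]+cy],-1)
def back(p,uv,z):
    f,cx,cy=K(p); uv=np.atleast_2d(uv).astype(float)
    d=np.c_[(uv[:,0]-cx)/f,(uv[:,1]-cy)/f,np.ones(len(uv))]@np.array(p["R"])
    C=-np.array(p["R"]).T@p["t"]
    return C+d*((z-C[2])/d[:,2])[:,None]
def crop(im,x0,y0,x1,y1,s,fn):
    c=cv2.resize(im[y0:y1,x0:x1],None,fx=s,fy=s,interpolation=cv2.INTER_CUBIC)
    for g in range((x0//20+1)*20,x1,20):
        cv2.putText(c,str(g),((g-x0)*s,10),0,.35,(0,0,255)); c[12:18,(g-x0)*s]=(0,0,255)
    for g in range((y0//20+1)*20,y1,20):
        cv2.putText(c,str(g),(0,(g-y0)*s),0,.35,(0,0,255)); c[(g-y0)*s,20:26]=(0,0,255)
    cv2.imwrite(fn,c)
E
python3 - <<'E'
from h import *
im=cv2.imread("pics/top0.png")
crop(im,90,150,290,300,4,"pics/ta.png");crop(im,250,150,450,300,4,"pics/tb.png")
im=cv2.imread("pics/scene0.png")
crop(im,80,140,280,290,4,"pics/sa.png");crop(im,240,130,440,280,4,"pics/sb.png")
E
```

```text
(no output)
```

View pics/ta.png

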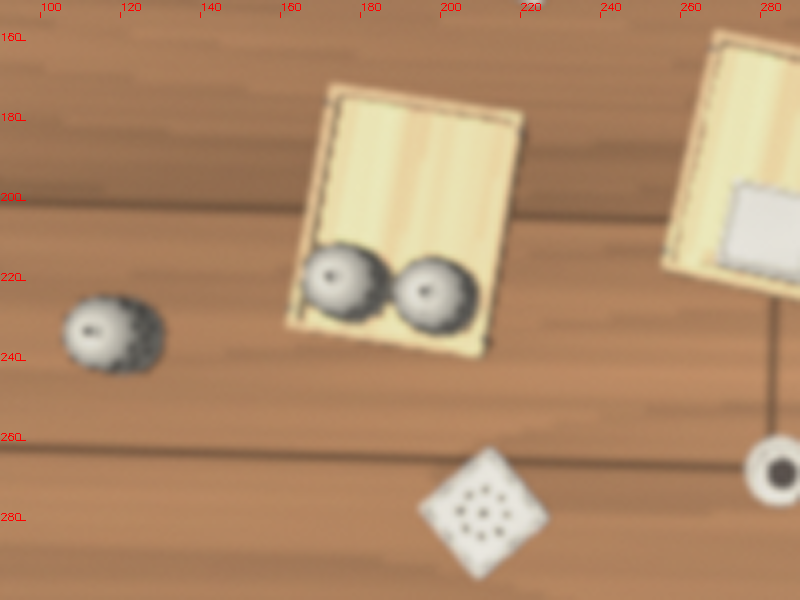

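View pics/tb.png

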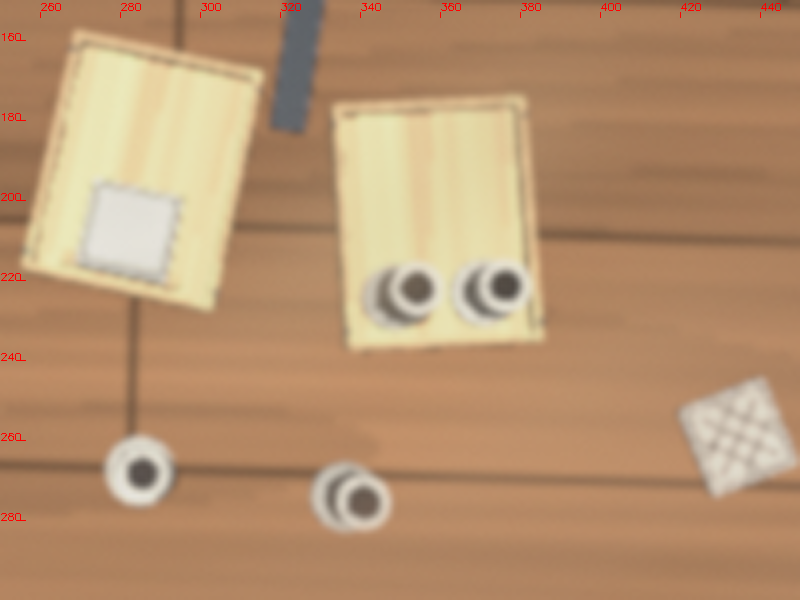

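View pics/sa.png

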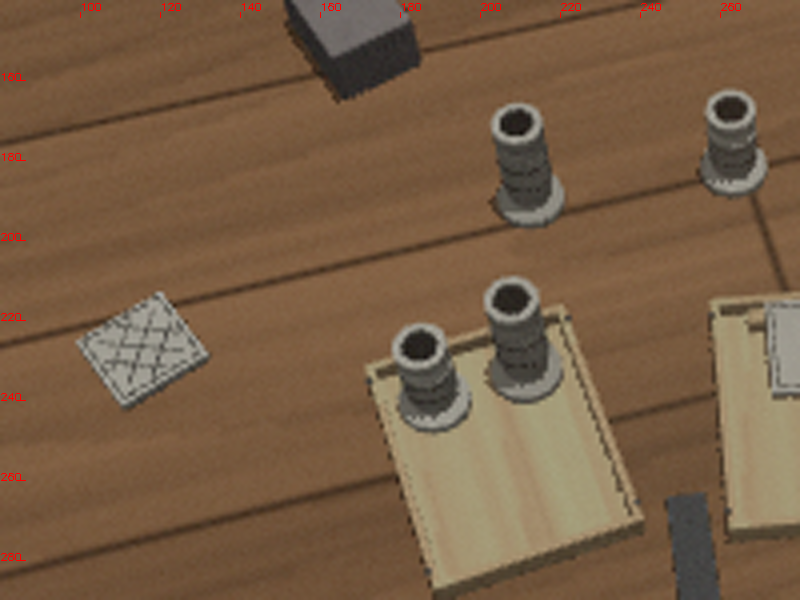

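View pics/sb.png

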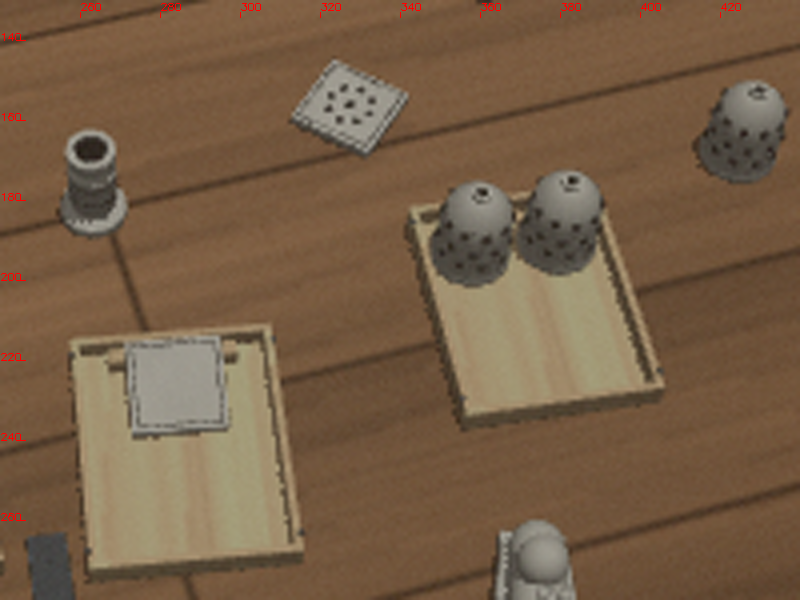

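```bash
cat > fit0.py <<'E'
from h import *
from scipy.optimize import least_squares
pt=imaging.camera_params("top");ps=imaging.camera_params("scene")
def cv(o,l): return np.array(o)+(np.array(l)+.5)/4-.5
TA,TB,SA,SB=(90,150),(250,150),(80,140),(240,130)
def fit(name,P,obs,x0):
    # P local pts ; obs: list of (cam, idx, uv)
    def r(q,sel=None):
        c,s=np.cos(q[2]),np.sin(q[2]); X=P@np.array([[c,s,0],[-s,c,0],[0,0,1]])+[q[0],q[1],0]
        return np.concatenate([(proj(p,X[i])-uv).ravel() for p,i,uv in (obs if sel is None else [obs[sel]])])
    s=least_squares(r,x0); print(name,np.round(s.x,4),"rms px",np.sqrt(np.mean(s.fun**2)).round(2), end=' ')
    for k in range(len(obs)): 
        s1=least_squares(r,s.x,args=(k,)); print(np.round(s1.x,4),end=' ')
    print()
def tray(z): return np.array([[80,63,z],[80,-63,z],[-80,-63,z],[-80,63,z]])/1000
def sq(z): return np.array([[30,30,z],[30,-30,z],[-30,-30,z],[-30,30,z]])/1000
fit("btray",tray(18),[(pt,[0,1,2,3],cv(TA,[(331,84),(523,115),(484,357),(288,325)])),
  (ps,[3,0,1],cv(SB,[[663+0,386],[663,386],[463,416]])[[1,1,2]][:0]) if 0 else (ps,[2,0,1],cv(SB,[(409,209),(663,386),(463,416)]))],[.5,.2,0])
fit("ktray",tray(18),[(pt,[0,1,2,3],cv(TB,[(75,31),(263,71),(211,310),(22,266)])),(ps,[2,3,0,1],cv(SB,[(71,341),(270,327),(302,548),(90,570)]))],[.5,0,0])
fit("ctray",tray(18),[(pt,[0,1,2,3],cv(TB,[(333,103),(525,96),(543,341),(350,349)])),(ps,[2,3,0,1],cv(SA,[(366,368),(562,310),(642,522),(437,590)]))],[.5,-.2,0])
fit("rosette",sq(8),[(pt,[0,1,2,3],cv(TA,[(490,447),(549,518),(478,580),(419,508)])),(ps,[2,3,0,1],cv(SB,[(335,60),(408,96),(368,152),(292,116)]))],[.4,.2,-.7])
fit("lattice",sq(8),[(pt,[0,1,2,3],cv(TB,[(681,409),(763,378),(800,463),(716,497)])),(ps,[2,3,0,1],cv(SA,[(158,292),(209,352),(125,407),(77,345)]))],[.4,-.3,.4])
for n,z,a,b in [("burner",.066,cv(TA,(90,331)),cv(SB,(758,92))),("tall",.084,cv(TB,(363,503)),cv(SA,(517,124))),("short",.066,cv(TB,(142,473)),cv(SA,(730,109)))]:
    print(n,back(pt,a,z),back(ps,b,z))
E
python3 fit0.py
```

```text
btray [ 0.5819  0.2249 -0.129 ] rms px 0.39 [ 0.5825  0.2252 -0.1266] [ 0.581   0.2246 -0.1296] 
ktray [ 0.6219 -0.0177 -0.1913] rms px 0.38 [ 0.6222 -0.0172 -0.1928] [ 0.6217 -0.0181 -0.1897] 
ctray [ 0.5936 -0.2097  0.0757] rms px 0.48 [ 0.5929 -0.2094  0.0736] [ 0.5944 -0.2099  0.0778] 
rosette [ 0.3953  0.1687 -0.8405] rms px 0.27 [ 0.3954  0.1689 -0.8357] [ 0.3951  0.1685 -0.8472] 
lattice [ 0.4594 -0.4088 -0.353 ] rms px 8.51 [ 0.459  -0.4084  0.3919] [ 0.4602 -0.4089 -1.1385] 
burner [[0.50319818 0.40717054 0.066     ]] [[0.50249693 0.40653615 0.066     ]]
tall [[ 0.4135553  -0.15299208  0.084     ]] [[ 0.41390653 -0.15439056  0.084     ]]
short [[ 0.42752655 -0.02008392  0.066     ]] [[ 0.42582538 -0.02164756  0.066     ]]
```

```bash
cat > plan.py <<'E'
from h import *
from scipy.spatial.transform import Rotation as Ro
def plan(pos,yaw,tilt=0,quiet=False):
    """tilt: coaster lean in direction yawdir; tool rot = Rz(yaw) Ry(tilt) Rx(pi)"""
    s=telemetry.get_state(); R0=Ro.from_euler('xyz',s["eef_rot"]); 
    R1=Ro.from_euler('xyz',[np.pi,tilt,yaw])
    off=R0.inv().apply(np.array(pos)-s["position"])*1000
    tr=np.degrees((R0.inv()*R1).as_rotvec())
    print("t",round(s["time_s"],2),"pos",np.round(s["position"],4),"rot",np.round(s["eef_rot"],3),"w",round(s["gripper_width"],4),"F",np.round(s["wrist_force"],1))
    print("off",np.round(off,1).tolist(),"turn",np.round(tr,1).tolist(),"rows",round(max(np.linalg.norm(off)/41.7,np.linalg.norm(tr)/7.16),1))
if __name__=="__main__":
    import sys; a=[float(v) for v in sys.argv[1:]]
    plan(a[:3],a[3],a[4] if len(a)>4 else 0)
E
python3 plan.py .503 .407 .13 3.01
python3 - <<'E'
from h import *
p=imaging.camera_params("wrist");s=telemetry.get_state()
from scipy.spatial.transform import Rotation as Ro
R0=Ro.from_euler('xyz',s["eef_rot"]).as_matrix()
C=-p["R"].T@p["t"]; print("cam in tool",R0.T@(C-s["position"])); print("cam axes rows in tool",(p["R"]@R0).round(3))
E
```

```text
t 0.15 pos [0.1529 0.5018 0.2383] rot [-3.14  -0.     2.846] w 0.0854 F [-0.  -0.7  0.5]
off [-362.6, 11.6, 108.2] turn [-0.1, -0.0, -9.4] rows 9.1
cam in tool [ 0.06775121 -0.00013889 -0.13461784]
cam axes rows in tool [[ 0.001  1.    -0.001]
 [-0.964  0.001 -0.266]
 [-0.266  0.001  0.964]]
```

Call:
drive_tool(fingers=[1,1,1,1,1,1,1,1,1,1], offset=[[-40,1,0],[-80,3,10],[-120,4,25],[-160,6,40],[-200,7,55],[-240,8,70],[-280,9,80],[-320,11,90],[-350,12,95],[-363,12,98]], turn=[[0,0,-1],[0,0,-2],[0,0,-3],[0,0,-4],[0,0,-5],[0,0,-6],[0,0,-7],[0,0,-8],[0,0,-9],[0,0,-9.4]], newtons=40)

```text
time_s: 0.98
position: [0.5074, 0.4051, 0.1385]
eef_rot: [-3.139, -0.0, 3.006]
wrist_force: [-0.3, -0.8, 0.6]
gripper_width: 0.0853
```

```bash
python3 - <<'E'
from h import *
p=imaging.camera_params("wrist")
im=imaging.grab_frame("wrist"); cv2.imwrite("pics/w1.png",im[:,:,::-1])
print(proj(p,np.array([[.503,.407,.066],[.503,.407,0]])))
E
python3 plan.py .503 .407 .018 3.01
```

```text
[[279.08284571 218.0427023 ]
 [278.78985768 197.49611226]]
t 1.03 pos [0.5078 0.4048 0.1381] rot [-3.139 -0.     3.005] w 0.0851 F [ 1.7 -0.4 -0.9]
off [5.1, 1.9, 120.1] turn [-0.2, -0.0, -0.3] rows 2.9
```

View pics/w1.png

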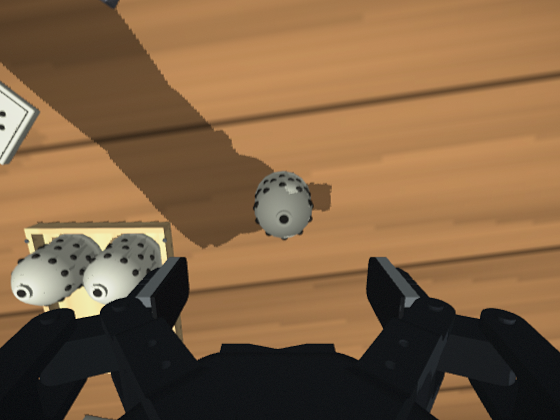

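Call:
drive_tool(fingers=[1,1,1,1,1,1,0,0,0,0], offset=[[5,4,20],[5,4,50],[5,4,80],[5,4,105],[5,4,118],[5,4,120],[5,4,120],[5,4,120],[5,4,120],[5,4,120]], turn=[[0,0,-0.3],[0,0,-0.3],[0,0,-0.3],[0,0,-0.3],[0,0,-0.3],[0,0,-0.3],[0,0,-0.3],[0,0,-0.3],[0,0,-0.3],[0,0,-0.3]], newtons=30)

```text
time_s: 1.87
position: [0.5011, 0.4136, 0.0246]
eef_rot: [3.139, 0.004, 3.015]
wrist_force: [0.5, -0.1, 3.2]
gripper_width: 0.0458
```

```bash
python3 - <<'E'
from h import *
for n in ["wrist","scene"]:
    im=imaging.grab_frame(n); cv2.imwrite(f"pics/{n}2.png",im[:,:,::-1])
E
python3 plan.py .614 .221 .115 3.01
```

```text
t 1.97 pos [0.5011 0.4136 0.0245] rot [3.138 0.004 3.015] w 0.0459 F [-0.7  0.3  6.4]
off [-136.7, -176.5, -90.5] turn [0.2, 0.2, 0.3] rows 5.8
```

View pics/wrist2.png

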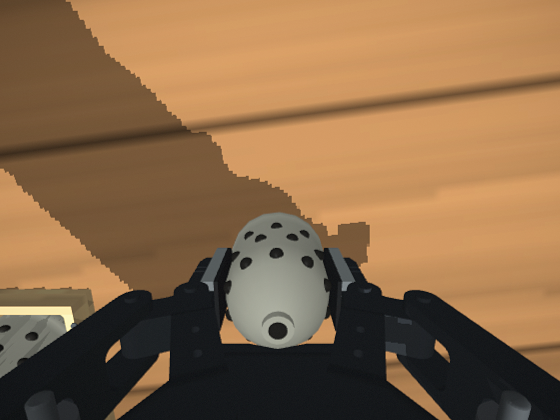

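View pics/scene2.png

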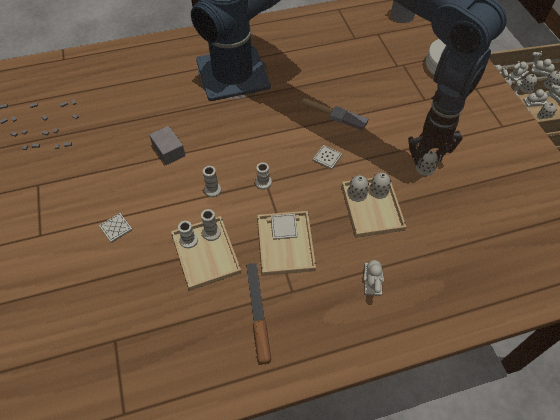

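Call:
drive_tool(fingers=[0,0,0,0,0,0,0,0,0,0], offset=[[0,0,0],[0,0,0],[0,0,0],[0,0,0],[0,0,0],[0,0,-1],[0,0,-2],[0,0,-3],[0,0,-4],[0,0,-5]], turn=[[0,0,0],[0,0,0],[0,0,0],[0,0,0],[0,0,0],[0,0,0],[0,0,0],[0,0,0],[0,0,0],[0,0,0]])

```text
time_s: 2.8
position: [0.4984, 0.4119, 0.0252]
eef_rot: [-3.14, -0.002, 3.015]
wrist_force: [1.2, -0.5, -1.2]
gripper_width: 0.046
```

```bash
python3 plan.py .612 .221 .115 3.01
```

```text
t 2.8 pos [0.4984 0.4119 0.0252] rot [-3.140e+00 -2.000e-03  3.015e+00] w 0.046 F [ 1.2 -0.5 -1.2]
off [-136.6, -175.2, -89.8] turn [-0.1, -0.1, 0.3] rows 5.7
```

Call:
drive_tool(fingers=[0,0,0,0,0,0,0,0,0,0], offset=[[0,0,-15],[0,0,-45],[0,0,-75],[-20,-25,-90],[-40,-52,-90],[-62,-80,-90],[-85,-108,-90],[-108,-138,-90],[-128,-163,-90],[-137,-175,-90]], turn=[[0,0,0],[0,0,0],[0,0,0],[0,0,0],[0,0,0],[0,0,0],[0,0,0],[0,0,0],[0,0,0.3],[0,0,0.3]])

```text
time_s: 3.63
position: [0.6144, 0.2173, 0.1151]
eef_rot: [-3.139, -0.001, 3.006]
wrist_force: [0.2, 1.2, -2.2]
gripper_width: 0.0461
```

Call:
drive_tool(fingers=[0,0,0,0,0,0,0,0,0,0], offset=[[0,0,0],[0,0,0],[0,0,5],[0,0,15],[0,0,25],[0,0,35],[0,0,45],[0,0,55],[0,0,60],[0,0,60]], turn=[[0,0,0],[0,0,0],[0,0,0],[0,0,0],[0,0,0],[0,0,0],[0,0,0],[0,0,0],[0,0,0],[0,0,0]])

```text
time_s: 4.47
position: [0.6115, 0.2213, 0.0535]
eef_rot: [-3.14, -0.004, 3.01]
wrist_force: [-0.7, 1.1, -2.4]
gripper_width: 0.0462
```

```bash
python3 - <<'E'
from h import *
for n in ["wrist","scene"]:
    im=imaging.grab_frame(n); cv2.imwrite(f"pics/{n}3.png",im[:,:,::-1])
E
python3 plan.py .610 .221 .025 3.01
```

```text
t 4.57 pos [0.613  0.2215 0.0559] rot [-3.141e+00 -1.000e-03  3.010e+00] w 0.0459 F [ 1.  -0.3 -1.3]
off [2.9, -0.9, 30.9] turn [-0.0, -0.0, -0.0] rows 0.7
```

View pics/wrist3.png

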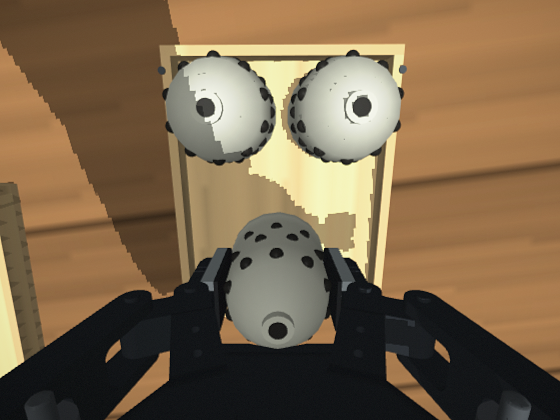

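View pics/scene3.png

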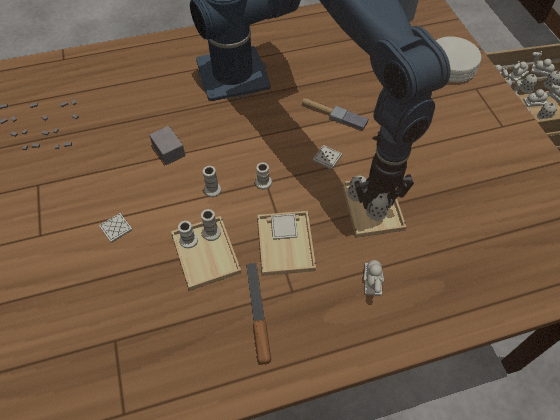

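Call:
drive_tool(fingers=[0,0,0,0,0,0,0,0,0,0], offset=[[2,0,4],[2,0,9],[2,0,14],[2,0,19],[2,0,23],[2,0,25],[2,0,26.5],[2,0,27.5],[2,0,28],[2,0,28]], turn=[[0,0,0],[0,0,0],[0,0,0],[0,0,0],[0,0,0],[0,0,0],[0,0,0],[0,0,0],[0,0,0],[0,0,0]])

```text
time_s: 5.4
position: [0.6113, 0.2218, 0.0296]
eef_rot: [3.141, 0.001, 3.01]
wrist_force: [-3.9, -2.0, 3.8]
gripper_width: 0.0458
```

Call:
drive_tool(fingers=[0,0,0,0,0,0,0,0,0,0], offset=[[0,0,0],[0,0,0.3],[0,0,0.6],[0,0,0.9],[0,0,1.2],[0,0,1.5],[0,0,1.5],[0,0,1.5],[0,0,1.5],[0,0,1.5]], turn=[[0,0,0],[0,0,0],[0,0,0],[0,0,0],[0,0,0],[0,0,0],[0,0,0],[0,0,0],[0,0,0],[0,0,0]])

```text
time_s: 6.23
position: [0.6114, 0.2219, 0.0295]
eef_rot: [3.141, 0.001, 3.01]
wrist_force: [-6.5, -2.5, 11.5]
gripper_width: 0.0459
```

Call:
drive_tool(fingers=[0,0,0,0.6,0.65,0.7,0.7,0.7,0.7,0.7], offset=[[0,0,-0.7],[0,0,-1.3],[0,0,-1.5],[0,0,-1.5],[0,0,-1.5],[0,0,-1.5],[0,0,-1.5],[0,0,-2],[0,0,-6],[0,0,-12]], turn=[[0,0,0],[0,0,0],[0,0,0],[0,0,0],[0,0,0],[0,0,0],[0,0,0],[0,0,0],[0,0,0],[0,0,0]])

```text
time_s: 7.07
position: [0.6105, 0.2217, 0.0381]
eef_rot: [-3.141, -0.002, 3.01]
wrist_force: [0.1, -0.5, -0.6]
gripper_width: 0.0593
```

```bash
python3 - <<'E'
from h import *
for n in ["wrist","scene"]:
    im=imaging.grab_frame(n); cv2.imwrite(f"pics/{n}4.png",im[:,:,::-1])
E
python3 plan.py .610 .221 .14 3.01
```

```text
t 7.17 pos [0.6124 0.2222 0.0406] rot [3.14e+00 3.00e-03 3.01e+00] w 0.0597 F [ 0.5  0.2 -0.1]
off [1.9, -1.4, -99.4] turn [0.1, 0.2, -0.0] rows 2.4
```

View pics/wrist4.png

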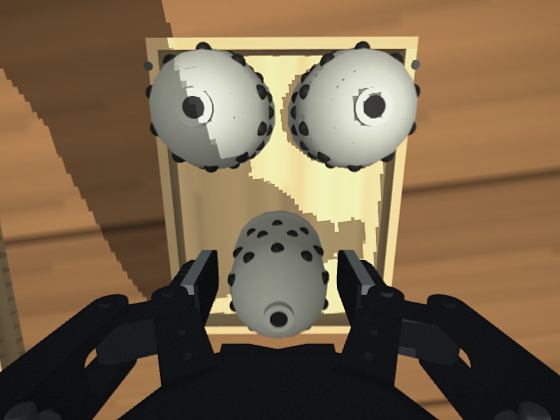

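```bash
python3 plan.py .4137 -.1537 .15 1.646
```

```text
t 7.17 pos [0.6124 0.2222 0.0406] rot [3.14e+00 3.00e-03 3.01e+00] w 0.0597 F [ 0.5  0.2 -0.1]
off [147.3, -398.6, -110.3] turn [0.2, 0.1, 78.1] rows 10.9
```

Call:
drive_tool(fingers=[0.7,0.7,0.7,0.7,0.7,0.7,0.7,0.7,0.7,0.7], offset=[[0,0,-20],[0,0,-50],[0,0,-85],[8,-22,-110],[20,-55,-110],[35,-92,-110],[50,-130,-110],[65,-168,-110],[80,-206,-110],[95,-244,-110]], turn=[[0,0,0],[0,0,0],[0,0,3],[0,0,9],[0,0,15],[0,0,21],[0,0,27],[0,0,33],[0,0,39],[0,0,45]])

```text
time_s: 8.0
position: [0.4841, -0.0089, 0.1494]
eef_rot: [3.141, 0.001, 2.22]
wrist_force: [0.1, -1.2, 0.7]
gripper_width: 0.0597
```

```bash
python3 plan.py .4137 -.1537 .15 1.646
```

```text
t 8.0 pos [ 0.4841 -0.0089  0.1494] rot [3.141e+00 1.000e-03 2.220e+00] w 0.0597 F [ 0.1 -1.2  0.7]
off [-72.8, -143.6, -0.7] turn [0.1, 0.1, 32.9] rows 4.6
```

Call:
drive_tool(fingers=[0.7,0.7,0.7,0.7,0.7,0.7,0.7,0.7,0.7,0.7], offset=[[-16,-32,0],[-30,-60,0],[-46,-90,0],[-60,-118,0],[-70,-136,0],[-73,-144,0],[-73,-144,0],[-73,-144,0],[-73,-144,0],[-73,-144,0]], turn=[[0,0,6],[0,0,12],[0,0,18],[0,0,24],[0,0,30],[0,0,33],[0,0,33],[0,0,33],[0,0,33],[0,0,33]])

```text
time_s: 8.83
position: [0.4155, -0.1523, 0.1489]
eef_rot: [3.141, -0.0, 1.651]
wrist_force: [-0.3, -0.7, 0.4]
gripper_width: 0.06
```

```bash
python3 - <<'E'
from h import *
p=imaging.camera_params("wrist")
for n in ["wrist","top"]:
    im=imaging.grab_frame(n); cv2.imwrite(f"pics/{n}5.png",im[:,:,::-1])
print(proj(p,np.array([[.4137,-.1537,.084],[.4137,-.1537,0]])))
E
python3 plan.py .4137 -.1537 .031 1.646
```

```text
[[274.79501731 228.91093672]
 [275.45493334 200.81409552]]
t 8.93 pos [ 0.4154 -0.1523  0.1488] rot [ 3.141 -0.     1.651] w 0.0596 F [ 0.6  0.2 -0.1]
off [-1.3, -1.8, 117.8] turn [0.0, -0.0, 0.3] rows 2.8
```

View pics/wrist5.png

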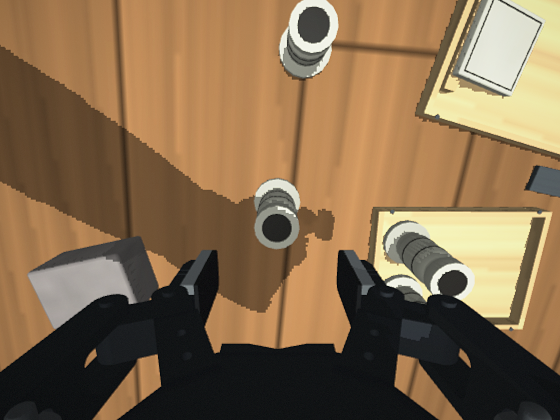

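View pics/top5.png

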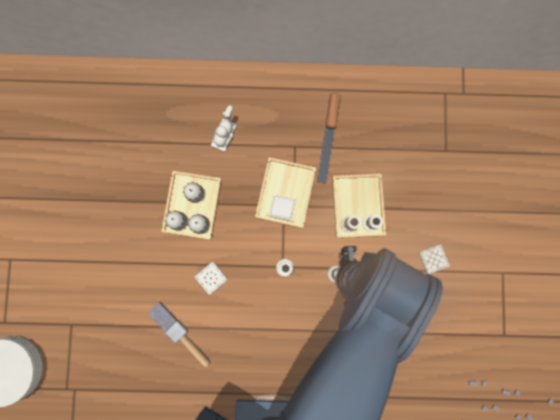

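Call:
drive_tool(fingers=[0.7,0.7,0.7,0.7,0.7,0.7,0.7,0,0,0], offset=[[-1,-2,12],[-1,-2,36],[-1,-2,66],[-1,-2,92],[-1,-2,108],[-1,-2,115],[-1,-2,116],[-1,-2,116],[-1,-2,116],[-1,-2,116]], turn=[[0,0,0],[0,0,0],[0,0,0],[0,0,0],[0,0,0],[0,0,0],[0,0,0],[0,0,0],[0,0,0],[0,0,0]])

```text
time_s: 9.77
position: [0.4146, -0.1549, 0.0345]
eef_rot: [3.139, 0.002, 1.649]
wrist_force: [0.7, 0.1, -1.3]
gripper_width: 0.0314
```

Call:
drive_tool(fingers=[0,0,0,0,0,0,0,0,0,0], offset=[[0,0,0],[0,0,0],[0,0,0],[0,0,0],[0,0,0],[0,0,0],[0,0,0],[0,0,0],[0,0,0],[0,0,0]], turn=[[0,0,0],[0,0,0],[0,0,0],[0,0,0],[0,0,0],[0,0,0],[0,0,0],[0,0,0],[0,0,0],[0,0,0]])

```text
time_s: 10.6
position: [0.4145, -0.1549, 0.0344]
eef_rot: [3.139, 0.002, 1.648]
wrist_force: [1.0, 0.1, 4.9]
gripper_width: 0.0312
```

```bash
python3 - <<'E'
from h import *
for n in ["wrist"]:
    im=imaging.grab_frame(n); cv2.imwrite(f"pics/{n}6.png",im[:,:,::-1])
# targets in tray
c,s=np.cos(.0757),np.sin(.0757)
for x,y in [(30,29),(30,-29)]: print(.5936+(x*c-y*s)/1000,-.2097+(x*s+y*c)/1000)
E
python3 plan.py .6213 -.1785 .15 1.646
```

```text
0.6213208797804161 -0.17851422080178653
0.625707287600193 -0.23634811593637522
t 10.65 pos [ 0.4145 -0.1549  0.0344] rot [3.139e+00 2.000e-03 1.649e+00] w 0.0315 F [1.2 1.6 5.5]
off [-39.8, 204.7, -114.9] turn [0.2, 0.1, 0.1] rows 5.7
```

View pics/wrist6.png

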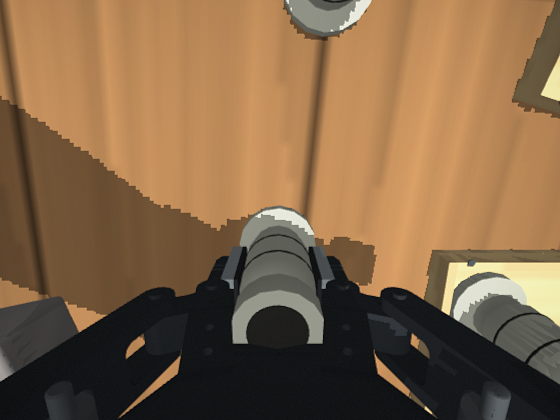

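Call:
drive_tool(fingers=[0,0,0,0,0,0,0,0,0,0], offset=[[0,0,-10],[0,0,-35],[0,0,-70],[0,0,-100],[-5,25,-115],[-12,60,-115],[-20,98,-115],[-28,138,-115],[-34,175,-115],[-40,205,-115]], turn=[[0,0,0],[0,0,0],[0,0,0],[0,0,0],[0,0,0],[0,0,0],[0,0,0],[0,0,0],[0,0,0],[0,0,0]])

```text
time_s: 11.48
position: [0.622, -0.1778, 0.1464]
eef_rot: [-3.14, -0.001, 1.649]
wrist_force: [-0.4, -0.2, -1.4]
gripper_width: 0.0309
```

Call:
drive_tool(fingers=[0,0,0,0,0,0,0,0,0,0], offset=[[0,0,0],[0,0,0],[0,0,10],[0,0,25],[0,0,40],[0,0,55],[0,0,70],[0,0,80],[0,0,85],[0,0,85]], turn=[[0,0,0],[0,0,0],[0,0,0],[0,0,0],[0,0,0],[0,0,0],[0,0,0],[0,0,0],[0,0,0],[0,0,0]])

```text
time_s: 12.32
position: [0.6186, -0.1777, 0.0613]
eef_rot: [-3.139, -0.001, 1.648]
wrist_force: [0.9, -0.6, -2.6]
gripper_width: 0.0313
```

```bash
python3 - <<'E'
from h import *
for n in ["wrist"]:
    im=imaging.grab_frame(n); cv2.imwrite(f"pics/{n}7.png",im[:,:,::-1])
E
python3 plan.py .6213 -.1785 .0394 1.646
```

```text
t 12.37 pos [ 0.6195 -0.178   0.0626] rot [-3.14  -0.     1.648] w 0.0314 F [ 0.5 -0.1 -1.5]
off [-0.6, 1.7, 23.2] turn [-0.1, -0.0, 0.1] rows 0.6
```

View pics/wrist7.png

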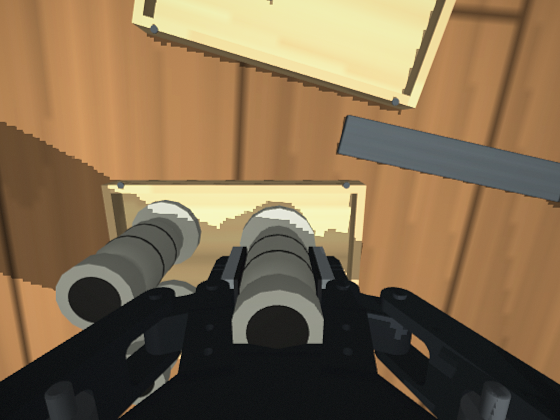

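Call:
drive_tool(fingers=[0,0,0,0,0,0,0,0,0,0], offset=[[0,1,4],[0,1,9],[0,1,14],[0,1,18],[0,1,20],[0,1,21],[0,1,22],[0,1,22.5],[0,1,23],[0,1,23]], turn=[[0,0,0],[0,0,0],[0,0,0],[0,0,0],[0,0,0],[0,0,0],[0,0,0],[0,0,0],[0,0,0],[0,0,0]])

```text
time_s: 13.2
position: [0.6217, -0.1781, 0.0399]
eef_rot: [3.141, 0.0, 1.648]
wrist_force: [-0.2, -0.4, -0.8]
gripper_width: 0.031
```

Call:
drive_tool(fingers=[0,0,0,0,0,0,0,0,0,0], offset=[[0,0,0],[0,0,0.2],[0,0,0.4],[0,0,0.6],[0,0,0.8],[0,0,1],[0,0,1],[0,0,1],[0,0,1],[0,0,1]], turn=[[0,0,0],[0,0,0],[0,0,0],[0,0,0],[0,0,0],[0,0,0],[0,0,0],[0,0,0],[0,0,0],[0,0,0]])

```text
time_s: 14.03
position: [0.6218, -0.1781, 0.0394]
eef_rot: [3.141, 0.0, 1.649]
wrist_force: [-1.4, 1.5, 3.6]
gripper_width: 0.0314
```

Call:
drive_tool(fingers=[0.4,0.45,0.5,0.6,0.6,0.6,0.6,0.6,0.6,0.6], offset=[[0,0,-0.3],[0,0,-0.5],[0,0,-0.5],[0,0,-0.5],[0,0,-1],[0,0,-5],[0,0,-15],[0,0,-35],[0,0,-65],[0,0,-95]], turn=[[0,0,0],[0,0,0],[0,0,0],[0,0,0],[0,0,0],[0,0,0],[0,0,0],[0,0,0],[0,0,0],[0,0,0]])

```text
time_s: 14.87
position: [0.6208, -0.1778, 0.1345]
eef_rot: [-3.14, -0.001, 1.649]
wrist_force: [0.4, -0.7, -0.1]
gripper_width: 0.0514
```

```bash
python3 - <<'E'
from h import *
for n in ["wrist"]:
    im=imaging.grab_frame(n); cv2.imwrite(f"pics/{n}8.png",im[:,:,::-1])
E
python3 plan.py .4267 -.0209 .14 1.646
```

```text
t 14.92 pos [ 0.6248 -0.1794  0.1438] rot [3.131 0.005 1.648] w 0.0513 F [ 2.3 -0.6  5.1]
off [173.4, -185.2, 0.9] turn [0.6, 0.3, 0.1] rows 6.1
```

View pics/wrist8.png

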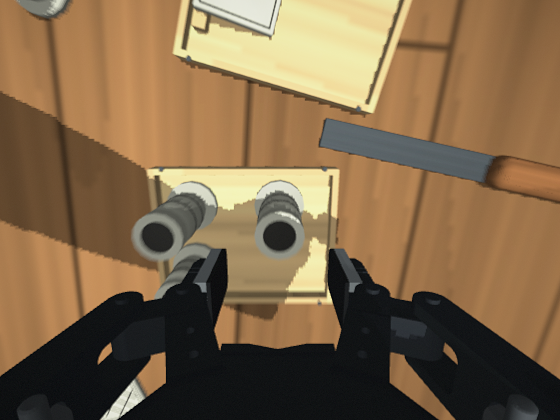

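Call:
drive_tool(fingers=[0.7,0.7,0.7,0.7,0.7,0.7,0.7,0.7,0.7,0.7], offset=[[20,-20,-3],[45,-48,-3],[72,-76,-3],[98,-105,-3],[125,-134,-3],[150,-160,0],[168,-179,0],[173,-185,0],[173,-185,0],[173,-185,0]], turn=[[0,0,0],[0,0,0],[0,0,0],[0,0,0],[0,0,0],[0,0,0],[0,0,0],[0,0,0],[0,0,0],[0,0,0]])

```text
time_s: 15.75
position: [0.4249, -0.0203, 0.1349]
eef_rot: [3.139, 0.001, 1.649]
wrist_force: [-1.1, -0.1, 0.4]
gripper_width: 0.0596
```

```bash
python3 - <<'E'
from h import *
p=imaging.camera_params("wrist")
for n in ["wrist"]:
    im=imaging.grab_frame(n); cv2.imwrite(f"pics/{n}9.png",im[:,:,::-1])
print(proj(p,np.array([[.4267,-.0209,.066],[.4267,-.0209,0]])))
E
python3 plan.py .4267 -.0209 .024 1.646
```

```text
[[279.69680354 226.3069373 ]
 [278.92597502 203.63948093]]
t 15.8 pos [ 0.4252 -0.0207  0.1347] rot [3.139e+00 1.000e-03 1.648e+00] w 0.06 F [-0.7 -0.4  0.1]
off [-0.2, 1.2, 110.7] turn [0.2, 0.1, 0.1] rows 2.7
```

View pics/wrist9.png

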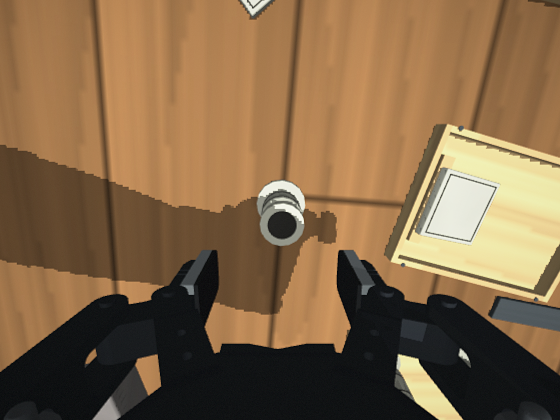

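Call:
drive_tool(fingers=[0.7,0.7,0.7,0.7,0.7,0.7,0.7,0,0,0], offset=[[0,2,12],[0,2,34],[0,2,62],[0,2,86],[0,2,100],[0,2,106],[0,2,107],[0,2,107],[0,2,107],[0,2,107]], turn=[[0,0,0],[0,0,0],[0,0,0],[0,0,0],[0,0,0],[0,0,0],[0,0,0],[0,0,0],[0,0,0],[0,0,0]])

```text
time_s: 16.63
position: [0.4275, -0.0204, 0.0286]
eef_rot: [3.138, 0.001, 1.648]
wrist_force: [0.7, 0.7, -1.1]
gripper_width: 0.0313
```

Call:
drive_tool(fingers=[0,0,0,0,0,0,0,0,0,0], offset=[[0,0,0],[0,0,0],[0,0,0],[0,0,0],[0,0,0],[0,0,0],[0,0,0],[0,0,0],[0,0,0],[0,0,0]], turn=[[0,0,0],[0,0,0],[0,0,0],[0,0,0],[0,0,0],[0,0,0],[0,0,0],[0,0,0],[0,0,0],[0,0,0]])

```text
time_s: 17.47
position: [0.4275, -0.0203, 0.0285]
eef_rot: [3.138, 0.001, 1.649]
wrist_force: [0.3, -1.2, 6.0]
gripper_width: 0.031
```

```bash
python3 plan.py .6257 -.2363 .15 1.646
```

```text
t 17.47 pos [ 0.4275 -0.0203  0.0285] rot [3.138e+00 1.000e-03 1.649e+00] w 0.031 F [ 0.3 -1.2  6. ]
off [-230.9, 181.3, -120.5] turn [0.2, 0.1, 0.1] rows 7.6
```

Call:
drive_tool(fingers=[0,0,0,0,0,0,0,0,0,0], offset=[[0,0,-10],[0,0,-35],[0,0,-70],[0,0,-105],[-20,16,-120],[-45,35,-120],[-75,59,-120],[-105,82,-120],[-135,106,-120],[-165,130,-120]], turn=[[0,0,0],[0,0,0],[0,0,0],[0,0,0],[0,0,0],[0,0,0],[0,0,0],[0,0,0],[0,0,0],[0,0,0]])

```text
time_s: 18.3
position: [0.5681, -0.175, 0.146]
eef_rot: [-3.139, -0.002, 1.649]
wrist_force: [1.0, 0.3, -2.2]
gripper_width: 0.031
```

```bash
python3 plan.py .6257 -.2363 .15 1.646
```

```text
t 18.3 pos [ 0.5681 -0.175   0.146 ] rot [-3.139e+00 -2.000e-03  1.649e+00] w 0.031 F [ 1.   0.3 -2.2]
off [-65.6, 52.7, -4.2] turn [-0.1, -0.1, 0.2] rows 2.0
```

Call:
drive_tool(fingers=[0,0,0,0,0,0,0,0,0,0], offset=[[-25,20,-2],[-50,40,-2],[-66,53,-2],[-66,53,-2],[-66,53,5],[-66,53,22],[-66,53,42],[-66,53,60],[-66,53,72],[-66,53,80]], turn=[[0,0,0],[0,0,0],[0,0,0],[0,0,0],[0,0,0],[0,0,0],[0,0,0],[0,0,0],[0,0,0],[0,0,0]])

```text
time_s: 19.13
position: [0.6238, -0.234, 0.0641]
eef_rot: [-3.137, -0.003, 1.649]
wrist_force: [-0.1, -0.6, -1.4]
gripper_width: 0.0312
```

```bash
python3 - <<'E'
from h import *
for n in ["wrist"]:
    im=imaging.grab_frame(n); cv2.imwrite(f"pics/{n}10.png",im[:,:,::-1])
E
python3 plan.py .6257 -.2363 .0345 1.646
```

```text
t 19.18 pos [ 0.6236 -0.234   0.063 ] rot [-3.136e+00 -3.000e-03  1.649e+00] w 0.0311 F [-0.2  0.4 -3.4]
off [-2.6, 2.1, 28.5] turn [-0.3, -0.2, 0.2] rows 0.7
```

View pics/wrist10.png

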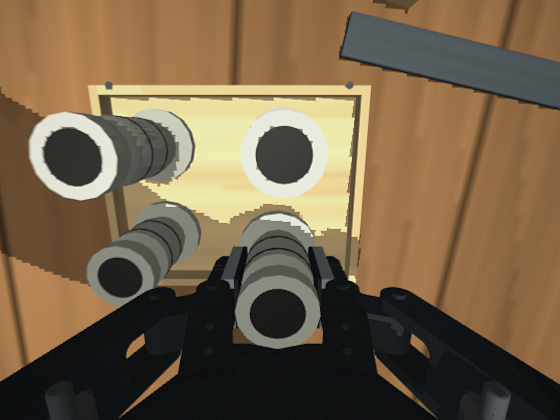

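Call:
drive_tool(fingers=[0,0,0,0,0,0,0,0,0,0], offset=[[-2,1,3],[-2,1,8],[-2,1,14],[-2,1,19],[-2,1,23],[-2,1,26],[-2,1,28],[-2,1,29],[-2,1,29],[-2,1,29]], turn=[[0,0,0],[0,0,0],[0,0,0],[0,0,0],[0,0,0],[0,0,0],[0,0,0],[0,0,0],[0,0,0],[0,0,0]])

```text
time_s: 20.02
position: [0.6274, -0.2379, 0.038]
eef_rot: [3.141, 0.0, 1.648]
wrist_force: [-0.5, 0.1, -1.8]
gripper_width: 0.031
```

Call:
drive_tool(fingers=[0,0,0,0,0,0,0,0,0,0], offset=[[0,0,0.7],[0,0,1.4],[0,0,2.1],[0,0,2.8],[0,0,3.4],[0,0,4],[0,0,4.4],[0,0,4.8],[0,0,5],[0,0,5]], turn=[[0,0,0],[0,0,0],[0,0,0],[0,0,0],[0,0,0],[0,0,0],[0,0,0],[0,0,0],[0,0,0],[0,0,0]])

```text
time_s: 20.85
position: [0.6273, -0.2379, 0.0336]
eef_rot: [3.141, 0.0, 1.649]
wrist_force: [-2.3, 0.8, 3.3]
gripper_width: 0.0309
```

Call:
drive_tool(fingers=[0.4,0.45,0.5,0.6,0.6,0.6,0.6,0.6,0.6,0.6], offset=[[0,0,-0.3],[0,0,-0.5],[0,0,-0.5],[0,0,-0.5],[0,0,-1],[0,0,-5],[0,0,-15],[0,0,-35],[0,0,-65],[0,0,-100]], turn=[[0,0,0],[0,0,0],[0,0,0],[0,0,0],[0,0,0],[0,0,0],[0,0,0],[0,0,0],[0,0,0],[0,0,0]])

```text
time_s: 21.68
position: [0.6259, -0.2371, 0.1322]
eef_rot: [-3.138, -0.002, 1.649]
wrist_force: [1.0, -0.3, -0.3]
gripper_width: 0.051
```

```bash
python3 - <<'E'
from h import *
for n in ["wrist"]:
    im=imaging.grab_frame(n); cv2.imwrite(f"pics/{n}11.png",im[:,:,::-1])
E
python3 plan.py .4594 -.4086 .10 1.981
```

```text
t 21.73 pos [ 0.6302 -0.2394  0.1435] rot [3.131 0.006 1.648] w 0.0513 F [ 1.5 -0.8  5.9]
off [-155.2, -183.9, 42.6] turn [0.5, 0.5, -19.1] rows 5.9
```

View pics/wrist11.png

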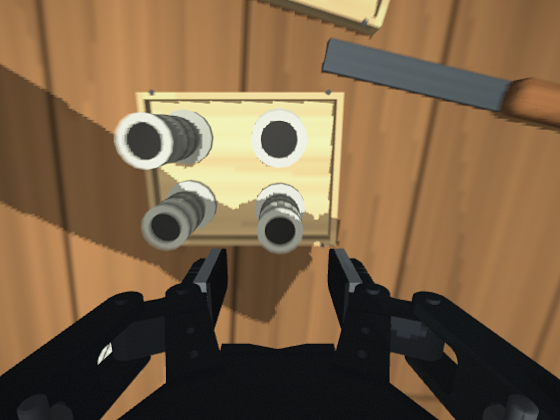

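Call:
drive_tool(fingers=[0.6,0.7,1,1,1,1,1,1,1,1], offset=[[-20,-24,-3],[-45,-54,-3],[-72,-86,0],[-98,-116,8],[-124,-148,18],[-145,-172,28],[-155,-184,34],[-155,-184,35],[-155,-184,35],[-155,-184,35]], turn=[[0,0,-3],[0,0,-6],[0,0,-9],[0,0,-12],[0,0,-15],[0,0,-18],[0,0,-19],[0,0,-19],[0,0,-19],[0,0,-19]])

```text
time_s: 22.57
position: [0.4567, -0.4065, 0.0988]
eef_rot: [3.14, 0.001, 1.98]
wrist_force: [1.3, -0.3, -0.4]
gripper_width: 0.0854
```

```bash
python3 - <<'E'
from h import *
p=imaging.camera_params("wrist")
im=imaging.grab_frame("wrist"); cv2.imwrite("pics/wrist12.png",im[:,:,::-1])
import pickle; pickle.dump(p,open("p12.pkl","wb"))
E
python3 plan.py .4594 -.4086 .10 1.981
```

```text
t 22.62 pos [ 0.4571 -0.4063  0.099 ] rot [3.140e+00 1.000e-03 1.981e+00] w 0.0856 F [0.1 1.4 1. ]
off [-3.0, 1.2, -1.0] turn [0.1, 0.1, 0.0] rows 0.1
```

View pics/wrist12.png

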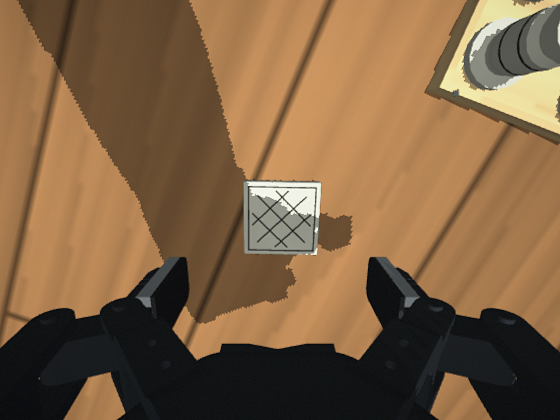

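```bash
python3 - <<'E'
from h import *
crop(cv2.imread("pics/wrist12.png"),230,170,335,265,6,"pics/w12c.png")
E
```

```text
(no output)
```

View pics/w12c.png

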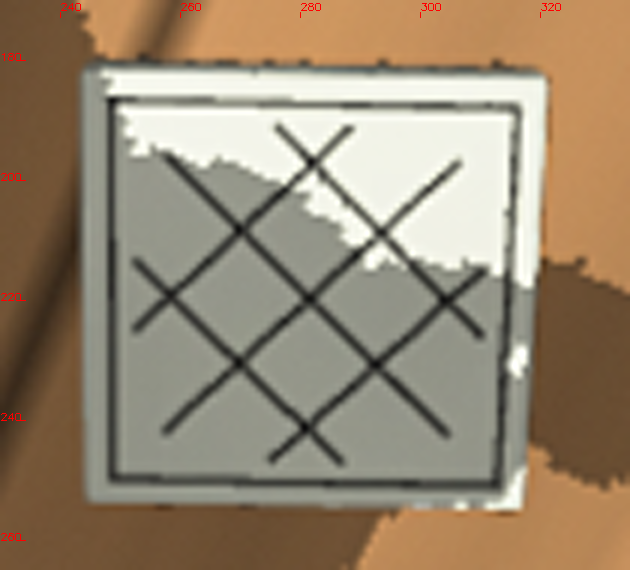

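```bash
cat > fitsq.py <<'E'
from h import *
import pickle
from scipy.optimize import least_squares
def fitsq(p,uv,x0,z=.008,half=.03):
    P=np.array([[1,1],[1,-1],[-1,-1],[-1,1]])*half
    def r(q):
        c,s=np.cos(q[2]),np.sin(q[2]); X=np.c_[P@np.array([[c,s],[-s,c]])+q[:2],np.full(4,z)]
        return (proj(p,X)-uv).ravel()
    s=least_squares(r,x0); return s.x,np.abs(s.fun).max(), np.c_[back(p,uv,z)]
E
python3 - <<'E'
from fitsq import *
p=pickle.load(open("p12.pkl","rb"))
uv=np.array([230,170])+(np.array([(83,65),(546,75),(522,509),(87,500)])+.5)/6-.5
b=back(p,uv,.008); print(b.round(4), b.mean(0)); print([np.linalg.norm(b[i]-b[i-1]).round(4) for i in range(4)])
print([np.arctan2(*(b[i]-b[i-1])[1::-1]).round(3)%(np.pi/2) for i in range(4)])
inn=np.array([230,170])+(np.array([(110,99),(519,106),(500,487),(111,480)])+.5)/6-.5
b=back(p,inn,.008);print(b.mean(0),[np.linalg.norm(b[i]-b[i-1]).round(4) for i in range(4)],[np.arctan2(*(b[i]-b[i-1])[1::-1]).round(3)%(np.pi/2) for i in range(4)])
from plan import plan
m=b.mean(0)
E
python3 plan.py .4594 -.4086 .04 1.981
```

```text
[[ 0.4216 -0.3904  0.008 ]
 [ 0.4759 -0.3681  0.008 ]
 [ 0.4989 -0.4232  0.008 ]
 [ 0.4442 -0.4455  0.008 ]] [ 0.46014314 -0.40682173  0.008     ]
[np.float64(0.0596), np.float64(0.0588), np.float64(0.0597), np.float64(0.0591)]
[np.float64(0.3902036732051035), np.float64(0.389), np.float64(0.3947963267948966), np.float64(0.3875926535897931)]
[ 0.46042438 -0.40730761  0.008     ] [np.float64(0.0523), np.float64(0.0522), np.float64(0.0524), np.float64(0.0527)] [np.float64(0.3872036732051034), np.float64(0.393), np.float64(0.3967963267948966), np.float64(0.3905926535897932)]
t 22.62 pos [ 0.4571 -0.4063  0.099 ] rot [3.140e+00 1.000e-03 1.981e+00] w 0.0856 F [0.1 1.4 1. ]
off [-2.9, 1.2, 59.0] turn [0.1, 0.1, 0.0] rows 1.4
```

```bash
python3 plan.py .460 -.4075 .015 1.962
```

```text
t 22.62 pos [ 0.4571 -0.4063  0.099 ] rot [3.140e+00 1.000e-03 1.981e+00] w 0.0856 F [0.1 1.4 1. ]
off [-2.1, 2.1, 84.0] turn [0.1, 0.1, 1.1] rows 2.0
```

Call:
drive_tool(fingers=[0.84,0.84,0.84,0.84,0.84,0.84,0.84,0.84,0.84,0.84], offset=[[-2,2,0],[-2,2,10],[-2,2,28],[-2,2,46],[-2,2,62],[-2,2,74],[-2,2,80],[-2,2,83],[-2,2,83],[-2,2,83]], turn=[[0,0,1],[0,0,1],[0,0,1],[0,0,1],[0,0,1],[0,0,1],[0,0,1],[0,0,1],[0,0,1],[0,0,1]])

```text
time_s: 23.45
position: [0.459, -0.4081, 0.0156]
eef_rot: [3.141, 0.001, 1.963]
wrist_force: [0.1, -0.9, 0.7]
gripper_width: 0.0717
```

```bash
python3 - <<'E'
from h import *
im=imaging.grab_frame("wrist"); cv2.imwrite("pics/wrist13.png",im[:,:,::-1])
E
python3 plan.py .460 -.4075 .005 1.962
```

```text
t 23.5 pos [ 0.4592 -0.4084  0.016 ] rot [3.141e+00 2.000e-03 1.963e+00] w 0.0718 F [-0.9 -0.1 -0.5]
off [0.6, 1.1, 11.0] turn [0.0, 0.1, 0.0] rows 0.3
```

View pics/wrist13.png

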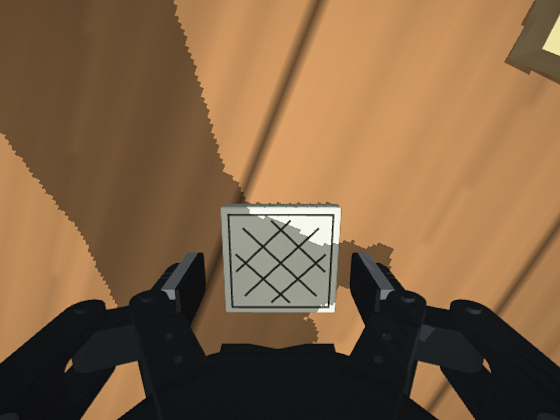

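Call:
drive_tool(fingers=[0.84,0.84,0.84,0.84,0.84,0.84,0.84,0.84,0.84,0.84], offset=[[0,1.5,2],[0,1.5,4],[0,1.5,6],[0,1.5,7],[0,1.5,8],[0,1.5,8.5],[0,1.5,9],[0,1.5,9.5],[0,1.5,10],[0,1.5,10]], turn=[[0,0,0],[0,0,0],[0,0,0],[0,0,0],[0,0,0],[0,0,0],[0,0,0],[0,0,0],[0,0,0],[0,0,0]])

```text
time_s: 24.33
position: [0.4598, -0.4071, 0.0047]
eef_rot: [-3.142, -0.0, 1.963]
wrist_force: [0.0, -0.0, -0.2]
gripper_width: 0.0716
```

Call:
drive_tool(fingers=[0.6,0.4,0.2,0,0,0,0,0,0,0], offset=[[0,0,0],[0,0,0],[0,0,0],[0,0,0],[0,0,0],[0,0,0],[0,0,0],[0,0,0],[0,0,0],[0,0,0]], turn=[[0,0,0],[0,0,0],[0,0,0],[0,0,0],[0,0,0],[0,0,0],[0,0,0],[0,0,0],[0,0,0],[0,0,0]], newtons=30)

```text
time_s: 25.17
position: [0.4601, -0.4074, 0.0051]
eef_rot: [3.141, 0.001, 1.963]
wrist_force: [0.1, -0.9, 2.5]
gripper_width: 0.0589
```

```bash
python3 - <<'E'
from h import *
import pickle
p=imaging.camera_params("wrist"); s=telemetry.get_state(); pickle.dump((p,s),open("p14.pkl","wb"))
im=imaging.grab_frame("wrist"); cv2.imwrite("pics/wrist14.png",im[:,:,::-1])
crop(cv2.imread("pics/wrist14.png"),190,190,360,350,4,"pics/w14c.png")
E
```

```text
(no output)
```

View pics/w14c.png

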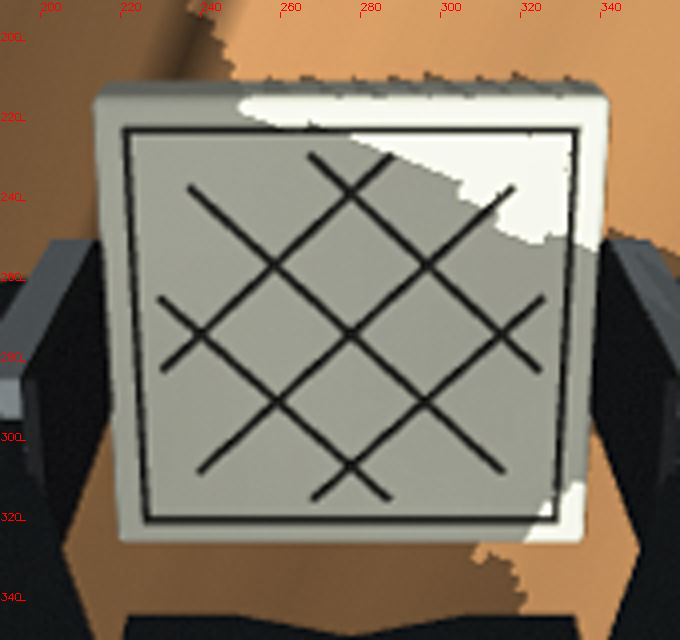

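```bash
python3 - <<'E'
from h import *
import pickle
from scipy.spatial.transform import Rotation as Ro
p,s=pickle.load(open("p14.pkl","rb"))
R=Ro.from_euler('xyz',s["eef_rot"])
for q in [[(124,129),(579,129),(557,520),(145,520)],[(95,95),(608,97),(583,541),(121,541)]]:
    uv=np.array([190,190])+(np.array(q)+.5)/4-.5
    b=back(p,uv,.008); bt=R.inv().apply(b-s["position"])*1000
    print(bt.round(2),bt.mean(0).round(2),[np.linalg.norm(b[i]-b[i-1]).round(4) for i in range(4)])
E
```

```text
[[ 25.59 -26.32  -2.91]
 [ 25.66  26.22  -2.9 ]
 [-26.46  26.15  -2.87]
 [-26.52 -26.2   -2.88]] [-0.43 -0.04 -2.89] [np.float64(0.0521), np.float64(0.0525), np.float64(0.0521), np.float64(0.0524)]
[[ 29.67 -29.44  -2.91]
 [ 29.51  29.34  -2.9 ]
 [-29.55  29.62  -2.86]
 [-29.62 -29.41  -2.88]] [ 0.    0.03 -2.89] [np.float64(0.0593), np.float64(0.0588), np.float64(0.0591), np.float64(0.059)]
```

```bash
cat > tgt.py <<'E'
from plan import *
import sys
T=np.array([.6219,-.0177,-.1913])
def tgt(x,y,z,off=(-.0002,0,.0011),T=T,tilt=-.24):
    yaw=T[2]+np.pi; c,s=np.cos(T[2]),np.sin(T[2])
    P=np.array([T[0]+c*x-s*y,T[1]+s*x+c*y,z])
    R1=Ro.from_euler('xyz',[np.pi,tilt,yaw]); tcp=P-R1.apply(off)
    print("tcp",tcp.round(4)); plan(tcp,yaw,tilt)
if __name__=="__main__":
    a=[float(v)/1000 for v in sys.argv[1:4]]; tgt(*a)
E
python3 tgt.py -8 0 140
```

```text
tcp [ 0.6141 -0.0162  0.1411]
t 25.22 pos [ 0.4601 -0.4074  0.0052] rot [3.141e+00 1.000e-03 1.963e+00] w 0.059 F [ 1.1 -0.3  3. ]
off [302.6, 291.8, -136.1] turn [6.8, 12.7, -56.3] rows 10.6
```

Call:
drive_tool(fingers=[0,0,0,0,0,0,0,0,0,0], offset=[[0,0,-5],[0,0,-25],[0,0,-55],[0,0,-90],[5,5,-125],[20,20,-140],[45,43,-140],[72,70,-140],[100,97,-140],[128,124,-140]], turn=[[0,0,0],[0,0,0],[0,0,0],[0,0,-3],[0,0,-9],[0,0,-15],[0,0,-21],[0,0,-27],[0,0,-33],[0,0,-39]])

```text
time_s: 26.05
position: [0.5253, -0.2398, 0.1444]
eef_rot: [3.141, -0.001, 2.647]
wrist_force: [0.6, -0.8, -0.9]
gripper_width: 0.0586
```

```bash
python3 tgt.py -8 0 140
```

```text
tcp [ 0.6141 -0.0162  0.1411]
t 26.05 pos [ 0.5253 -0.2398  0.1444] rot [ 3.141e+00 -1.000e-03  2.647e+00] w 0.0586 F [ 0.6 -0.8 -0.9]
off [27.9, 239.0, 3.3] turn [2.1, 13.6, -17.3] rows 5.8
```

Call:
drive_tool(fingers=[0,0,0,0,0,0,0,0,0,0], offset=[[4,30,0],[8,62,0],[12,94,0],[16,128,0],[20,162,0],[24,196,0],[27,224,2],[28,239,3],[28,239,3],[28,239,3]], turn=[[0.2,1.5,-2],[0.5,3.2,-4],[0.8,5,-6.3],[1.1,7,-8.8],[1.4,9,-11.3],[1.7,11,-13.8],[2,12.8,-16.2],[2.1,13.6,-17.3],[2.1,13.6,-17.3],[2.1,13.6,-17.3]])

```text
time_s: 26.88
position: [0.6149, -0.0173, 0.1404]
eef_rot: [-3.14, -0.242, 2.948]
wrist_force: [-0.2, -0.5, -1.5]
gripper_width: 0.0588
```

```bash
python3 tgt.py -8 0 140;  python3 - <<'E'
from h import *
import pickle
p=imaging.camera_params("wrist"); s=telemetry.get_state(); pickle.dump((p,s),open("p15.pkl","wb"))
im=imaging.grab_frame("wrist"); cv2.imwrite("pics/wrist15.png",im[:,:,::-1])
E
```

```text
tcp [ 0.6141 -0.0162  0.1411]
t 26.88 pos [ 0.6149 -0.0173  0.1404] rot [-3.14  -0.242  2.948] w 0.0588 F [-0.2 -0.5 -1.5]
off [1.1, 1.0, -0.5] turn [-0.0, -0.1, -0.1] rows 0.0
```

View pics/wrist15.png

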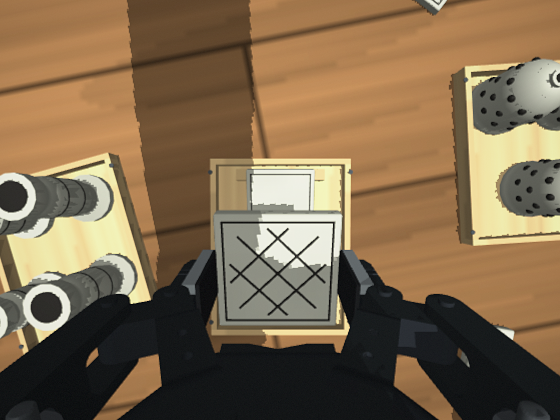

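```bash
python3 - <<'E'
from h import *
crop(cv2.imread("pics/wrist15.png"),195,150,365,345,3,"pics/w15c.png")
crop(cv2.imread("pics/wrist15.png"),200,150,360,220,5,"pics/w15d.png")
E
```

```text
(no output)
```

View pics/w15d.png

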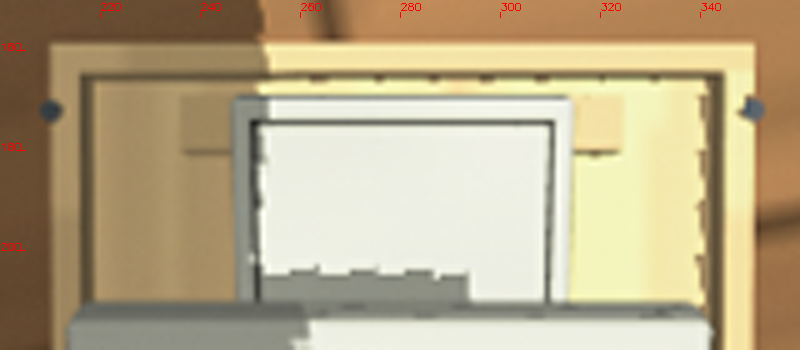

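View pics/w15c.png

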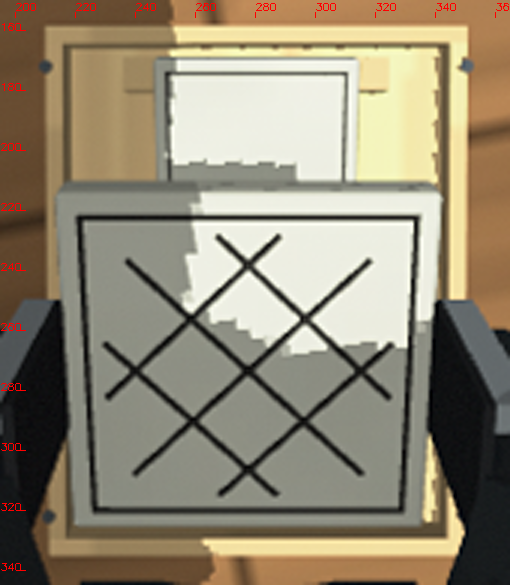

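```bash
python3 - <<'E'
from h import *
import pickle
from scipy.optimize import least_squares
p,s=pickle.load(open("p15.pkl","rb"))
P=np.array([[-80,-63,18],[-80,63,18],[-69.2,-30,27],[-69.2,30,27],[80,-63,18]])/1000
uv=np.r_[np.array([200,150])+(np.array([(50,42),(755,42),(234,97),(570,97)])+.5)/5-.5, np.array([[195,150]])+(np.array([[50,556]])+.5)/3-.5]
def r(q):
    c,s=np.cos(q[2]),np.sin(q[2]); X=P@np.array([[c,s,0],[-s,c,0],[0,0,1]])+[q[0],q[1],0]
    return (proj(p,X)-uv).ravel()
s=least_squares(r,[.62,-.018,-.19]); print(s.x.round(4),s.fun.reshape(-1,2).round(2))
E
```

```text
[ 0.6225 -0.0161 -0.189 ] [[ 0.1   0.27]
 [-0.29 -0.1 ]
 [-0.88  0.17]
 [ 1.12 -0.01]
 [-0.06 -0.35]]
```

```bash
sed -i 's/^T=.*/T=np.array([.6224,-.0164,-.1895])/' tgt.py; python3 tgt.py -8 0 30
```

```text
tcp [ 0.6146 -0.0149  0.0311]
t 26.93 pos [ 0.6147 -0.0183  0.141 ] rot [-3.14  -0.241  2.947] w 0.0589 F [-0.3 -0.2 -0.7]
off [-25.5, 3.5, 106.9] turn [-0.0, -0.0, -0.3] rows 2.6
```

Call:
drive_tool(fingers=[0,0,0,0,0,0,0,0,0,0], offset=[[-1,2,4],[-4,3,18],[-8,3,36],[-13,3,56],[-18,3,76],[-22,3,92],[-24,3,101],[-25.5,3,106],[-25.5,3,107],[-25.5,3,107]], turn=[[0,0,-0.1],[0,0,-0.2],[0,0,-0.3],[0,0,-0.3],[0,0,-0.3],[0,0,-0.3],[0,0,-0.3],[0,0,-0.3],[0,0,-0.3],[0,0,-0.3]])

```text
time_s: 27.77
position: [0.6153, -0.0157, 0.0325]
eef_rot: [3.141, -0.239, 2.951]
wrist_force: [0.2, 0.2, -0.8]
gripper_width: 0.0589
```

```bash
python3 tgt.py -8 0 18;  python3 - <<'E'
from h import *
import pickle
p=imaging.camera_params("wrist"); s=telemetry.get_state(); pickle.dump((p,s),open("p16.pkl","wb"))
im=imaging.grab_frame("wrist"); cv2.imwrite("pics/wrist16.png",im[:,:,::-1])
E
```

```text
tcp [ 0.6146 -0.0149  0.0191]
t 27.77 pos [ 0.6153 -0.0157  0.0325] rot [ 3.141 -0.239  2.951] w 0.0589 F [ 0.2  0.2 -0.8]
off [-2.4, 0.6, 13.2] turn [0.1, 0.1, -0.0] rows 0.3
```

View pics/wrist16.png

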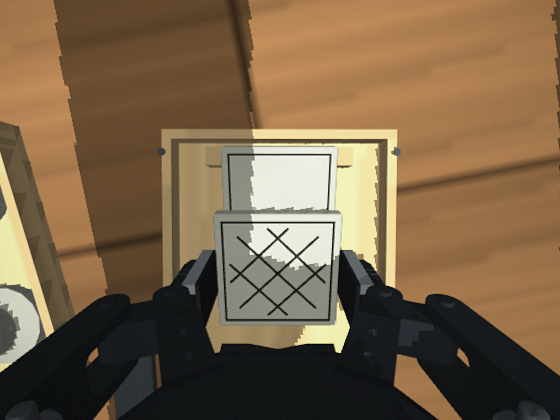

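Call:
drive_tool(fingers=[0,0,0,0,0,0,0,0,0,0], offset=[[-0.3,0.5,2],[-0.7,0.5,4],[-1,0.5,6],[-1.4,0.5,8],[-1.8,0.5,10],[-2.2,0.5,11.5],[-2.3,0.5,12.5],[-2.4,0.5,13],[-2.4,0.5,13],[-2.4,0.5,13]], turn=[[0,0,0],[0,0,0],[0,0,0],[0,0,0],[0,0,0],[0,0,0],[0,0,0],[0,0,0],[0,0,0],[0,0,0]])

```text
time_s: 28.65
position: [0.6145, -0.0145, 0.0186]
eef_rot: [3.141, -0.239, 2.952]
wrist_force: [0.4, -1.3, -0.5]
gripper_width: 0.059
```

```bash
python3 tgt.py -8 0 16
```

```text
tcp [ 0.6146 -0.0149  0.0171]
t 28.65 pos [ 0.6145 -0.0145  0.0186] rot [ 3.141 -0.239  2.952] w 0.059 F [ 0.4 -1.3 -0.5]
off [-0.5, -0.4, 1.4] turn [0.1, 0.0, -0.0] rows 0.0
```

Call:
drive_tool(fingers=[0,0,0,0,0,0,0,0,0,0], offset=[[-0.1,-0.3,0.2],[-0.1,-0.3,0.4],[-0.2,-0.3,0.6],[-0.2,-0.3,0.8],[-0.3,-0.3,1],[-0.3,-0.3,1.2],[-0.4,-0.3,1.4],[-0.4,-0.3,1.4],[-0.4,-0.3,1.4],[-0.4,-0.3,1.4]], turn=[[0,0,0],[0,0,0],[0,0,0],[0,0,0],[0,0,0],[0,0,0],[0,0,0],[0,0,0],[0,0,0],[0,0,0]])

```text
time_s: 29.48
position: [0.6146, -0.0148, 0.0175]
eef_rot: [3.141, -0.239, 2.952]
wrist_force: [-0.6, 0.6, 0.4]
gripper_width: 0.0587
```

Call:
drive_tool(fingers=[0,0,0,0,0,0,0,0,0,0], offset=[[0,0,0.1],[0,0,0.2],[0,0,0.3],[0,0,0.4],[0,0,0.5],[0,0,0.5],[0,0,0.5],[0,0,0.5],[0,0,0.5],[0,0,0.5]], turn=[[0,0,0],[0,0,0],[0,0,0],[0,0,0],[0,0,0],[0,0,0],[0,0,0],[0,0,0],[0,0,0],[0,0,0]])

```text
time_s: 30.32
position: [0.6146, -0.0148, 0.0174]
eef_rot: [3.141, -0.239, 2.952]
wrist_force: [-1.5, -0.6, 5.4]
gripper_width: 0.0586
```

Call:
drive_tool(fingers=[0,0.69,0.7,0.71,0.72,0.74,0.76,0.78,0.8,0.82], offset=[[0,0,-0.3],[0,0,-0.3],[0,0,-0.3],[0,0,-0.3],[0,0,-0.3],[0,0,-0.3],[0,0,-0.3],[0,0,-0.3],[0,0,-1],[0,0,-3]], turn=[[0,0,0],[0,0,0],[0,0,0],[0,0,0],[0,0,0],[0,0,0],[0,0,0],[0,0,0],[0,0,0],[0,0,0]])

```text
time_s: 31.15
position: [0.6148, -0.0149, 0.0192]
eef_rot: [3.141, -0.24, 2.952]
wrist_force: [0.4, -0.3, -1.1]
gripper_width: 0.0701
```

Call:
drive_tool(fingers=[0.82,0.82,0.82,0.82,0.82,0.82,0.82,0.82,0.82,0.82], offset=[[0,0,-3],[0,0,-8],[0,0,-16],[0,0,-26],[0,0,-38],[0,0,-50],[0,0,-60],[0,0,-68],[0,0,-70],[0,0,-70]], turn=[[0,0,0],[0,0,0],[0,0,0],[0,0,0],[0,0,0],[0,0,0],[0,0,0],[0,0,0],[0,0,0],[0,0,0]])

```text
time_s: 31.98
position: [0.6323, -0.0183, 0.0888]
eef_rot: [3.141, -0.237, 2.952]
wrist_force: [-0.9, 0.2, 0.2]
gripper_width: 0.0699
```

```bash
python3 - <<'E'
from h import *
import pickle
p=imaging.camera_params("wrist"); s=telemetry.get_state(); pickle.dump((p,s),open("p17.pkl","wb"))
im=imaging.grab_frame("wrist"); cv2.imwrite("pics/wrist17.png",im[:,:,::-1])
E
```

```text
(no output)
```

View pics/wrist17.png

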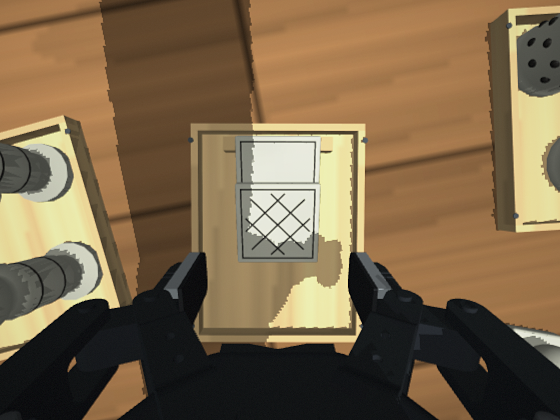

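```bash
python3 - <<'E'
from h import *
crop(cv2.imread("pics/wrist17.png"),215,115,345,275,4,"pics/w17c.png")
crop(cv2.imread("pics/wrist17.png"),180,115,380,265,4,"pics/w17d.png")
E
```

```text
(no output)
```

View pics/w17d.png

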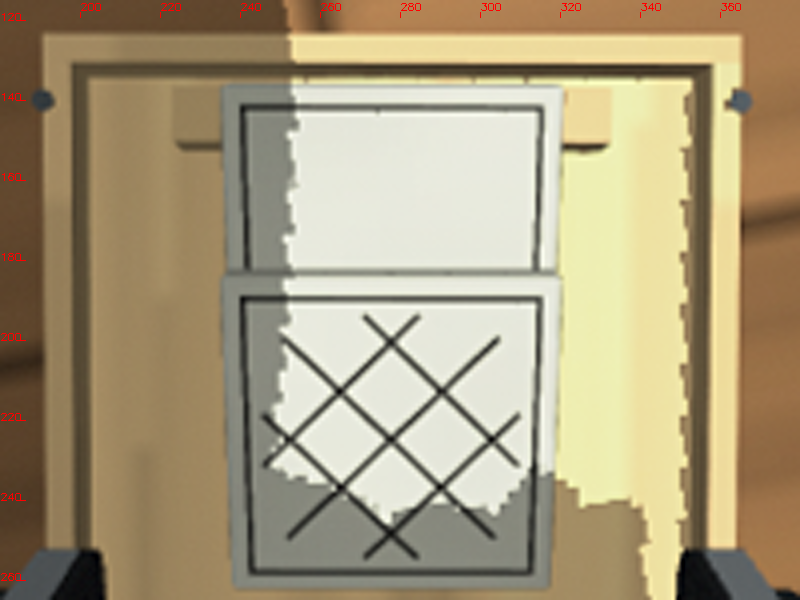

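```bash
cat > fitrow.py <<'E'
from h import *
import pickle
from scipy.optimize import least_squares
def uvs(o,l,s=4): return np.array(o)+(np.array(l)+.5)/s-.5
def Xf(P,q):
    c,s=np.cos(q[2]),np.sin(q[2]); return P@np.array([[c,s,0],[-s,c,0],[0,0,1]])+[q[0],q[1],0]
PT=np.array([[-80,-63,18],[-80,63,18],[-69.2,-30,27],[-69.2,30,27]])/1000
def tray(p,uv,P=PT):
    s=least_squares(lambda q:(proj(p,Xf(P,q))-uv).ravel(),[.622,-.016,-.19]); return s.x,s.fun.reshape(-1,2)
n=4/1000
def coaster(p,T,uv,x0,z=.016,tilt=None):
    Q=np.array([[-30,-30,4],[-30,30,4],[30,30,4],[30,-30,4]])/1000
    def f(q):
        t=.24 if len(q)<4 else q[3]
        Rl=np.array([[np.cos(t),0,np.sin(t)],[0,1,0],[-np.sin(t),0,np.cos(t)]])
        L=Q@Rl.T+[0,0,z]
        return (proj(p,Xf(Xf(L,q),T))-uv).ravel()
    s=least_squares(f,x0); return s.x,s.fun.reshape(-1,2)
E
python3 - <<'E'
from fitrow import *
p,s=pickle.load(open("p17.pkl","rb"))
T,r=tray(p,uvs((180,115),[(44,34),(742,34),(221,86),(562,86)])); print(T.round(4),r.round(2).tolist())
uv=uvs((180,115),[(221,275),(561,277),(550,587),(234,588)])
print(coaster(p,T,uv,[-.008,0,0])); print(coaster(p,T,uv,[-.008,0,0,.24]))
E
```

```text
[ 0.6229 -0.0159 -0.1882] [[-0.39, 0.27], [-0.07, 0.34], [-0.51, -0.3], [0.96, -0.28]]
(array([-0.00841871, -0.00014467,  0.00079072]), array([[-0.5323115 , -0.28147515],
       [ 0.75500173, -0.85062212],
       [ 0.41291905,  0.69444843],
       [-0.6510411 ,  0.54745924]]))
(array([-8.44732389e-03, -1.45354346e-04,  8.08200744e-04,  2.75478971e-01]), array([[-0.73404216,  0.18669027],
       [ 0.96180424, -0.38455161],
       [ 0.22047041,  0.187583  ],
       [-0.46682591,  0.0412457 ]]))
```

```bash
python3 plan.py .3953 .1687 .10 2.302
```

```text
t 32.03 pos [ 0.6317 -0.0181  0.0878] rot [ 3.141 -0.239  2.952] w 0.0699 F [-0.9  0.1 -0.8]
off [262.7, 138.9, 51.5] turn [-4.4, -13.2, 37.1] rows 7.2
```

Call:
drive_tool(fingers=[1,1,1,1,1,1,1,1,1,1], offset=[[20,10,3],[50,26,9],[82,43,16],[114,60,22],[146,77,28],[178,94,34],[210,111,41],[240,127,47],[260,137,51],[263,139,51.5]], turn=[[-0.4,-1,3],[-0.8,-2.4,7],[-1.3,-4,11],[-1.8,-5.5,15.4],[-2.3,-7,20],[-2.8,-8.5,24],[-3.3,-10,28],[-3.8,-11.5,32.4],[-4.3,-13,36.5],[-4.4,-13.2,37.1]])

```text
time_s: 32.87
position: [0.3897, 0.1706, 0.0988]
eef_rot: [-3.139, -0.003, 2.303]
wrist_force: [-0.5, 0.5, 0.2]
gripper_width: 0.0856
```

Call:
drive_tool(fingers=[1,1,1,1,1,1,1,1,1,1], offset=[[0,0,0],[0,0,0],[0,0,0],[0,0,0],[0,0,0],[0,0,0],[0,0,0],[0,0,0],[0,0,0],[0,0,0]], turn=[[0,0,0],[0,0,0],[0,0,0],[0,0,0],[0,0,0],[0,0,0],[0,0,0],[0,0,0],[0,0,0],[0,0,0]])

```text
time_s: 33.7
position: [0.3948, 0.1688, 0.1]
eef_rot: [-3.141, -0.001, 2.301]
wrist_force: [-0.6, -0.4, -0.2]
gripper_width: 0.0852
```

```bash
python3 - <<'E'
from h import *
import pickle
p=imaging.camera_params("wrist"); s=telemetry.get_state(); pickle.dump((p,s),open("p18.pkl","wb"))
im=imaging.grab_frame("wrist"); cv2.imwrite("pics/wrist18.png",im[:,:,::-1])
crop(cv2.imread("pics/wrist18.png"),200,150,370,280,4,"pics/w18c.png")
E
python3 plan.py .3953 .1687 .10 2.302
```

```text
t 33.75 pos [0.3948 0.1689 0.1   ] rot [-3.141e+00 -1.000e-03  2.301e+00] w 0.0852 F [0.3 0.2 0.6]
off [-0.5, 0.3, 0.0] turn [-0.0, -0.0, -0.0] rows 0.0
```

View pics/w18c.png

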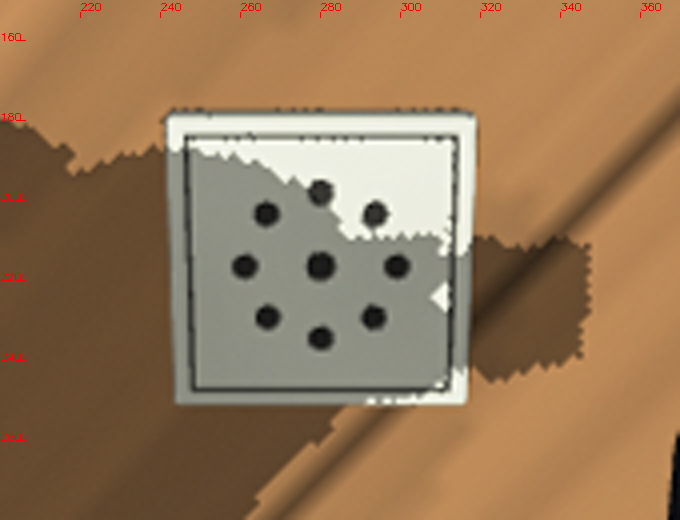

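```bash
cat > held.py <<'E'
from h import *
import pickle
from scipy.spatial.transform import Rotation as Ro
def rep(pk,o,qs,sc,z=.008):
    p,s=pickle.load(open(pk,"rb")); R=Ro.from_euler('xyz',s["eef_rot"])
    for q in qs:
        b=back(p,np.array(o)+(np.array(q)+.5)/sc-.5,z); bt=R.inv().apply(b-s["position"])*1000
        print("tool",bt.mean(0).round(2),"world",b.mean(0).round(4),[np.linalg.norm(b[i]-b[i-1]).round(4) for i in range(4)],"tool ang deg",[round((np.degrees(np.arctan2(*(bt[i]-bt[i-1])[1::-1]))+45)%90-45,2) for i in range(4)])
E
python3 -c "
from held import *
rep('p18.pkl',(200,150),[[(186,135),(459,136),(451,390),(193,389)],[(166,115),(476,114),(467,403),(177,404)]],4)"
```

```text
tool [ 0.2   2.29 91.99] world [0.3963 0.1705 0.008 ] [np.float64(0.0523), np.float64(0.0524), np.float64(0.0523), np.float64(0.0525)] tool ang deg [np.float64(-0.06), np.float64(0.13), np.float64(-0.18), np.float64(0.16)]
tool [ 0.69  2.14 91.99] world [0.3958 0.1708 0.008 ] [np.float64(0.0594), np.float64(0.0592), np.float64(0.0594), np.float64(0.0592)] tool ang deg [np.float64(-0.41), np.float64(-0.26), np.float64(-0.41), np.float64(-0.29)]
```

Call:
drive_tool(fingers=[0.84,0.84,0.84,0.84,0.84,0.84,0.84,0.84,0.84,0.84], offset=[[0.4,2,0],[0.4,2,10],[0.4,2,28],[0.4,2,46],[0.4,2,62],[0.4,2,74],[0.4,2,81],[0.4,2,84],[0.4,2,85],[0.4,2,85]], turn=[[0,0,0],[0,0,0],[0,0,0],[0,0,0],[0,0,0],[0,0,0],[0,0,0],[0,0,0],[0,0,0],[0,0,0]])

```text
time_s: 34.58
position: [0.3961, 0.1706, 0.0152]
eef_rot: [-3.142, -0.0, 2.301]
wrist_force: [-0.5, -1.0, -0.3]
gripper_width: 0.072
```

Call:
drive_tool(fingers=[0.84,0.84,0.84,0.84,0.84,0.84,0.84,0.84,0.84,0.84], offset=[[0,0,2],[0,0,4],[0,0,5.5],[0,0,7],[0,0,8],[0,0,9],[0,0,9.5],[0,0,10],[0,0,10],[0,0,10]], turn=[[0,0,0],[0,0,0],[0,0,0],[0,0,0],[0,0,0],[0,0,0],[0,0,0],[0,0,0],[0,0,0],[0,0,0]])

```text
time_s: 35.42
position: [0.3959, 0.1705, 0.005]
eef_rot: [-3.141, -0.001, 2.301]
wrist_force: [0.1, -0.0, 0.4]
gripper_width: 0.0717
```

Call:
drive_tool(fingers=[0.6,0.4,0.2,0,0,0,0,0,0,0], offset=[[0,0,0],[0,0,0],[0,0,0],[0,0,0],[0,0,0],[0,0,0],[0,0,0],[0,0,0],[0,0,0],[0,0,0]], turn=[[0,0,0],[0,0,0],[0,0,0],[0,0,0],[0,0,0],[0,0,0],[0,0,0],[0,0,0],[0,0,0],[0,0,0]], newtons=30)

```text
time_s: 36.25
position: [0.3963, 0.1706, 0.0054]
eef_rot: [3.141, -0.0, 2.301]
wrist_force: [0.4, -0.1, 4.4]
gripper_width: 0.0588
```

```bash
python3 - <<'E'
from h import *
import pickle
p=imaging.camera_params("wrist"); s=telemetry.get_state(); pickle.dump((p,s),open("p19.pkl","wb"))
im=imaging.grab_frame("wrist"); cv2.imwrite("pics/wrist19.png",im[:,:,::-1])
crop(cv2.imread("pics/wrist19.png"),190,190,360,350,4,"pics/w19c.png")
E
python3 tgt.py 25 0 120
```

```text
tcp [ 0.647  -0.0211  0.1211]
t 36.3 pos [0.3963 0.1706 0.0054] rot [ 3.141 -0.     2.301] w 0.0588 F [-1.2  0.7  3.6]
off [-310.1, 58.9, -115.8] turn [4.5, 13.3, -37.1] rows 8.1
```

View pics/w19c.png

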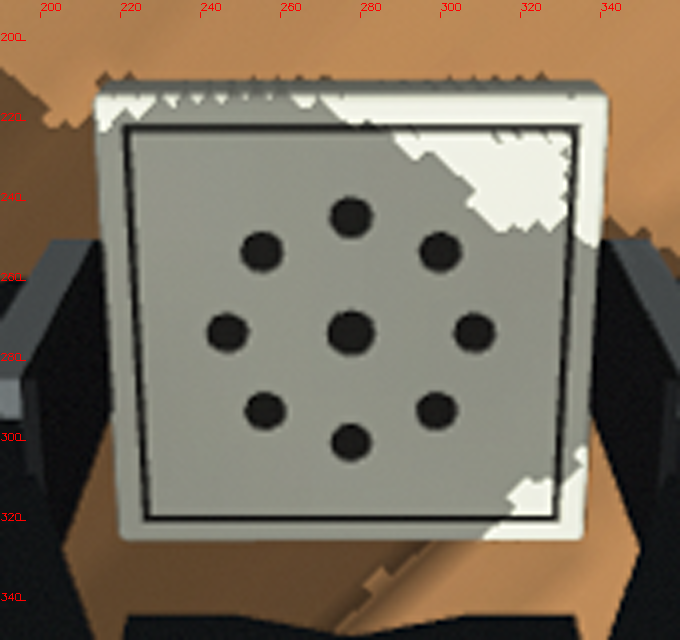

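```bash
sed -i 's/^T=.*/T=np.array([.6226,-.0163,-.189])/; s/off=(-.0002,0,.0011)/off=(0,0,.0014)/' tgt.py; python3 tgt.py 24.7 0 100
```

```text
tcp [ 0.6472 -0.021   0.1014]
t 36.3 pos [0.3963 0.1706 0.0054] rot [ 3.141 -0.     2.301] w 0.0588 F [-1.2  0.7  3.6]
off [-310.1, 59.1, -96.0] turn [4.5, 13.3, -37.1] rows 7.9
```

Call:
drive_tool(fingers=[0,0,0,0,0,0,0,0,0,0], offset=[[0,0,-5],[0,0,-25],[0,0,-55],[0,0,-85],[-10,2,-110],[-35,7,-116],[-65,12,-116],[-98,19,-116],[-131,25,-116],[-164,31,-116]], turn=[[0,0,0],[0,0,0],[0,0,0],[0,0,-3],[0,0,-7],[0,0,-11],[0,0,-16],[0,0,-21],[0,0,-26],[0,0,-31]])

```text
time_s: 37.13
position: [0.5287, 0.0681, 0.12]
eef_rot: [-3.141, -0.003, 2.847]
wrist_force: [0.2, 1.0, -0.9]
gripper_width: 0.0589
```

```bash
python3 tgt.py 24.7 0 90
```

```text
tcp [ 0.6472 -0.021   0.0914]
t 37.13 pos [0.5287 0.0681 0.12  ] rot [-3.141e+00 -3.000e-03  2.847e+00] w 0.0589 F [ 0.2  1.  -0.9]
off [-139.4, -50.8, 28.3] turn [0.7, 13.6, -6.0] rows 3.6
```

Call:
drive_tool(fingers=[0,0,0,0,0,0,0,0,0,0], offset=[[-30,-11,0],[-60,-22,0],[-90,-33,0],[-118,-43,3],[-136,-50,12],[-139,-51,22],[-139,-51,28],[-139,-51,28],[-139,-51,28],[-139,-51,28]], turn=[[0,2,-1],[0.1,4,-2],[0.3,7,-3],[0.5,10,-4.5],[0.7,13,-6],[0.7,13.6,-6],[0.7,13.6,-6],[0.7,13.6,-6],[0.7,13.6,-6],[0.7,13.6,-6]])

```text
time_s: 37.97
position: [0.6456, -0.0196, 0.0951]
eef_rot: [3.141, -0.236, 2.949]
wrist_force: [-0.6, 0.1, -0.2]
gripper_width: 0.0584
```

```bash
python3 tgt.py 24.7 0 32
```

```text
tcp [ 0.6472 -0.021   0.0334]
t 37.97 pos [ 0.6456 -0.0196  0.0951] rot [ 3.141 -0.236  2.949] w 0.0584 F [-0.6  0.1 -0.2]
off [-16.3, -1.1, 59.6] turn [0.1, 0.2, -0.2] rows 1.5
```

Call:
drive_tool(fingers=[0,0,0,0,0,0,0,0,0,0], offset=[[-1,-0.5,2],[-3,-1,10],[-6,-1,20],[-9,-1,32],[-12,-1,44],[-14,-1,52],[-15.5,-1,56],[-16,-1,58],[-16,-1,58],[-16,-1,58]], turn=[[0,0.2,-0.2],[0,0.2,-0.2],[0,0.2,-0.2],[0,0.2,-0.2],[0,0.2,-0.2],[0,0.2,-0.2],[0,0.2,-0.2],[0,0.2,-0.2],[0,0.2,-0.2],[0,0.2,-0.2]])

```text
time_s: 38.8
position: [0.6481, -0.022, 0.0329]
eef_rot: [3.14, -0.241, 2.951]
wrist_force: [0.3, -0.5, -0.9]
gripper_width: 0.0591
```

```bash
python3 - <<'E'
from h import *
import pickle
p=imaging.camera_params("wrist"); s=telemetry.get_state(); pickle.dump((p,s),open("p20.pkl","wb"))
im=imaging.grab_frame("wrist"); cv2.imwrite("pics/wrist20.png",im[:,:,::-1])
crop(cv2.imread("pics/wrist20.png"),180,80,380,230,4,"pics/w20c.png")
E
python3 tgt.py 24.7 0 20
```

```text
tcp [ 0.6472 -0.021   0.0214]
t 38.85 pos [ 0.6484 -0.0221  0.0334] rot [ 3.14  -0.241  2.951] w 0.059 F [ 0.3  0.7 -1.6]
off [-1.5, 0.8, 12.0] turn [0.1, -0.0, -0.1] rows 0.3
```

View pics/wrist20.png

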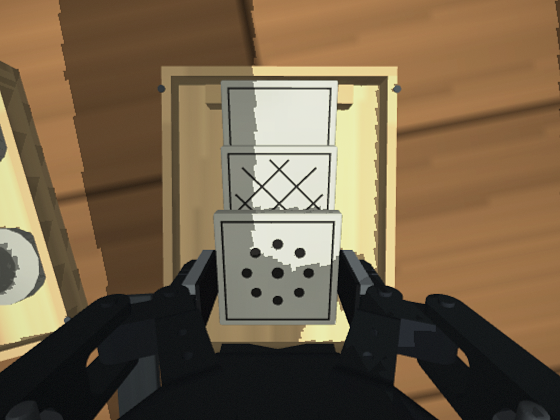

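View pics/w20c.png

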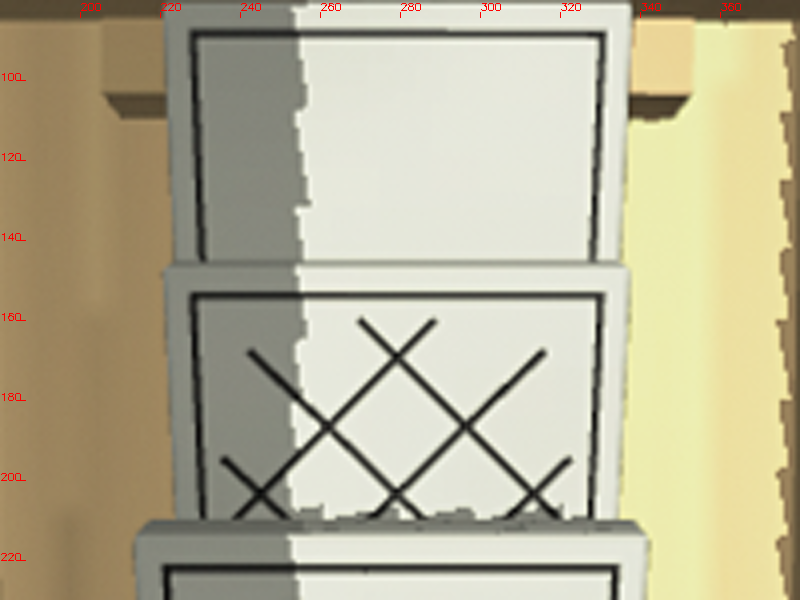

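Call:
drive_tool(fingers=[0,0,0,0,0,0,0,0,0,0], offset=[[-0.2,0.8,2],[-0.4,0.8,4],[-0.8,0.8,6],[-1,0.8,8],[-1.2,0.8,10],[-1.5,0.8,11.5],[-1.5,0.8,12],[-1.5,0.8,12],[-1.5,0.8,12],[-1.5,0.8,12]], turn=[[0,0,-0.1],[0,0,-0.1],[0,0,-0.1],[0,0,-0.1],[0,0,-0.1],[0,0,-0.1],[0,0,-0.1],[0,0,-0.1],[0,0,-0.1],[0,0,-0.1]])

```text
time_s: 39.68
position: [0.6467, -0.021, 0.0208]
eef_rot: [3.14, -0.242, 2.953]
wrist_force: [-0.2, 1.3, -0.4]
gripper_width: 0.0588
```

```bash
python3 tgt.py 24.7 0 16.3
```

```text
tcp [ 0.6472 -0.021   0.0177]
t 39.68 pos [ 0.6467 -0.021   0.0208] rot [ 3.14  -0.242  2.953] w 0.0588 F [-0.2  1.3 -0.4]
off [-1.2, 0.0, 2.9] turn [0.1, -0.1, 0.0] rows 0.1
```

Call:
drive_tool(fingers=[0,0,0,0,0,0,0,0,0,0], offset=[[-0.2,0,0.5],[-0.4,0,1],[-0.6,0,1.4],[-0.8,0,1.8],[-0.9,0,2.1],[-1,0,2.4],[-1.1,0,2.7],[-1.2,0,2.9],[-1.2,0,2.9],[-1.2,0,2.9]], turn=[[0,0,0],[0,0,0],[0,0,0],[0,0,0],[0,0,0],[0,0,0],[0,0,0],[0,0,0],[0,0,0],[0,0,0]])

```text
time_s: 40.52
position: [0.6471, -0.021, 0.0178]
eef_rot: [3.14, -0.242, 2.953]
wrist_force: [-0.5, 0.2, -0.1]
gripper_width: 0.0591
```

Call:
drive_tool(fingers=[0,0,0,0,0,0,0,0,0,0], offset=[[0,0,0.1],[0,0,0.2],[0,0,0.3],[0,0,0.4],[0,0,0.5],[0,0,0.5],[0,0,0.5],[0,0,0.5],[0,0,0.5],[0,0,0.5]], turn=[[0,0,0],[0,0,0],[0,0,0],[0,0,0],[0,0,0],[0,0,0],[0,0,0],[0,0,0],[0,0,0],[0,0,0]])

```text
time_s: 41.35
position: [0.6472, -0.021, 0.0177]
eef_rot: [3.14, -0.241, 2.953]
wrist_force: [-1.3, -0.1, 5.0]
gripper_width: 0.059
```

Contact; release and rise.

Call:
drive_tool(fingers=[0,0.69,0.7,0.71,0.72,0.74,0.76,0.78,0.8,0.82], offset=[[0,0,-0.3],[0,0,-0.3],[0,0,-0.3],[0,0,-0.3],[0,0,-0.3],[0,0,-0.3],[0,0,-0.3],[0,0,-0.3],[0,0,-1],[0,0,-3]], turn=[[0,0,0],[0,0,0],[0,0,0],[0,0,0],[0,0,0],[0,0,0],[0,0,0],[0,0,0],[0,0,0],[0,0,0]])

```text
time_s: 42.18
position: [0.6474, -0.0211, 0.0196]
eef_rot: [3.14, -0.243, 2.953]
wrist_force: [-0.4, -0.6, -0.8]
gripper_width: 0.0702
```

Call:
drive_tool(fingers=[0.82,0.82,0.82,0.82,0.82,0.82,0.82,0.82,0.82,0.82], offset=[[0,0,-3],[0,0,-8],[0,0,-16],[0,0,-26],[0,0,-40],[0,0,-56],[0,0,-72],[0,0,-84],[0,0,-90],[0,0,-90]], turn=[[0,0,0],[0,0,0],[0,0,0],[0,0,0],[0,0,0],[0,0,0],[0,0,0],[0,0,0],[0,0,0],[0,0,0]])

```text
time_s: 43.02
position: [0.6706, -0.0256, 0.1103]
eef_rot: [3.14, -0.237, 2.953]
wrist_force: [0.1, 0.1, 0.9]
gripper_width: 0.0703
```

```bash
python3 - <<'E'
from h import *
import pickle
p=imaging.camera_params("wrist"); s=telemetry.get_state(); pickle.dump((p,s),open("p21.pkl","wb"))
im=imaging.grab_frame("wrist"); cv2.imwrite("pics/wrist21.png",im[:,:,::-1])
crop(cv2.imread("pics/wrist21.png"),180,80,370,270,4,"pics/w21c.png")
E
```

```text
(no output)
```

View pics/w21c.png

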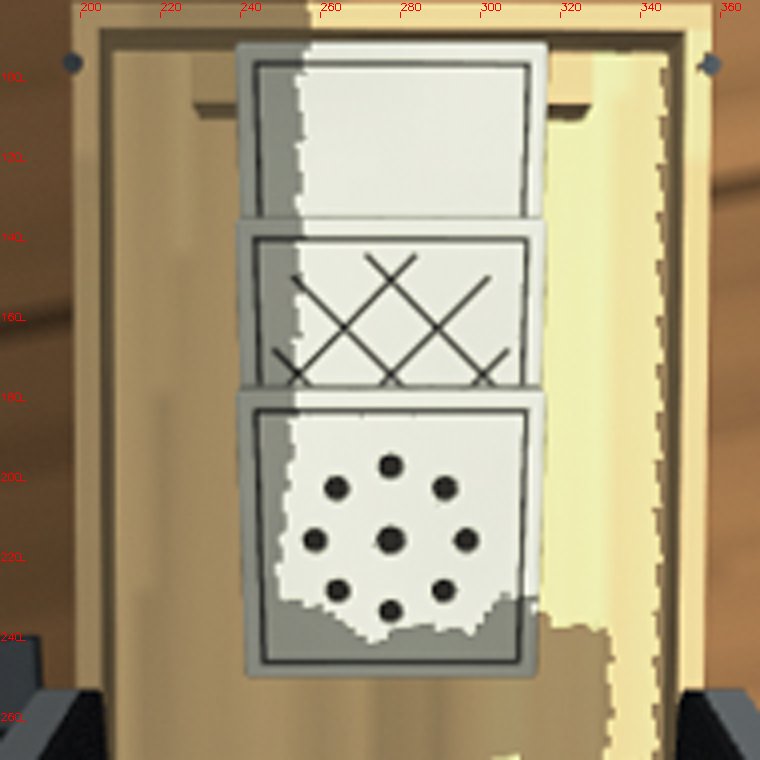

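Call:
drive_tool(fingers=[0.82,0.82,0.82,0.82,0.82,0.82,0.82,0.82,0.82,0.82], offset=[[0,0,-15],[5,0,-40],[25,0,-60],[50,0,-75],[80,0,-85],[115,0,-90],[150,0,-90],[185,0,-90],[200,0,-90],[200,0,-90]], turn=[[0,0,0],[0,0,0],[0,-2,0],[0,-5,0],[0,-8,0],[0,-11,0],[0,-13.5,0],[0,-13.5,0],[0,-13.5,0],[0,-13.5,0]])

```text
time_s: 43.9
position: [0.496, 0.0079, 0.2439]
eef_rot: [3.14, -0.006, 2.954]
wrist_force: [0.5, -1.2, -0.2]
gripper_width: 0.0703
```

```bash
python3 - <<'E'
from fitrow import *
p,s=pickle.load(open("p21.pkl","rb"))
T,r=tray(p,uvs((180,80),[(238,43),(548,43)]),PT[2:]) 
print("tray",T.round(4))
print("lattice -x edge/rosette:",coaster(p,T,uvs((180,80),[(238,391),(544,391),(537,675),(247,675)]),[.025,0,0]))
for n in ["wrist","scene","top"]:
    im=imaging.grab_frame(n); cv2.imwrite(f"pics/{n}22.png",im[:,:,::-1])
print(telemetry.get_state()["position"])
E
```

```text
tray [ 0.6231 -0.0157 -0.1866]
lattice -x edge/rosette: (array([ 0.02426331, -0.00035294,  0.00107572]), array([[-0.80402191, -0.6977569 ],
       [ 0.96181509, -0.84293202],
       [ 0.21818951,  0.74593388],
       [-0.384362  ,  0.92759155]]))
[0.49954536 0.00681256 0.24182734]
```

View pics/scene22.png

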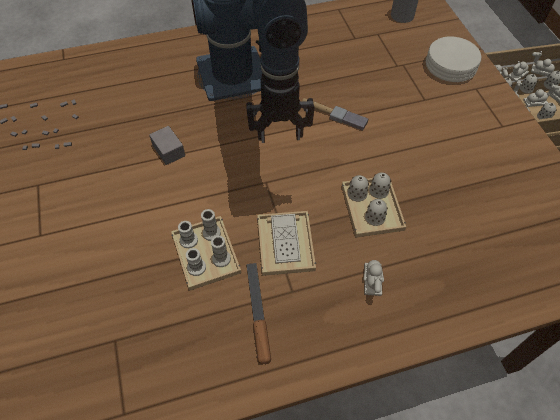

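View pics/wrist22.png

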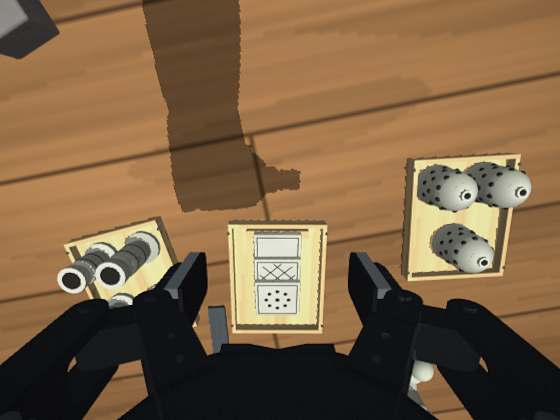

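All pieces are in place, and the camel and rasp have not moved: they are still at about (374,277) and (258,310) in the scene view. I'm handing in.

```bash
python3 -c "
from plant import job
print(job.hand_in())"
```

```text
the job is handed in; nothing more can be done
None
```

The job is handed in at about 44 s on the robot's clock, well inside the 131 s limit. All five pieces are in their own trays, placed in the order you asked: burner, tall then short candlestick, then the lattice and rosette coasters.

- **Standing pieces:** the last pictures show the burner and both candlesticks upright.
- **Coaster row:** I fitted each coaster from a wrist picture taken after its release.

| Coaster | Centre along the tray (x) | Target x | Sideways offset | Twist out of square |
|---|---|---|---|---|
| Lattice | about -8.4 mm | about -8 mm | 0.1 mm | 0.001 rad |
| Rosette | about 24.3 mm | 25 mm | 0.4 mm | 0.001 rad |

- **Lean check:** with lean left free, the lattice fit gave 0.275 rad against the intended 0.24. I think that is picture noise, but I did not check it further. The rosette's lean was assumed, not measured.
- **Set-down force:** the candlesticks and coasters touched down at about 3–5 N at the wrist. The burner was pressed a bit harder, about 11.5 N, because its floor contact came about 4 mm higher than I expected. I backed off before opening the fingers.
- **Bystanders:** the camel and rasp look unmoved in the scene picture; I did not measure their positions.

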